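# Unload the bench shaker mill

## Robot

A 6-joint arm with a two-finger parallel gripper is mounted at the origin on the work surface. World frame = base frame: x ahead of the robot, y to its left, z up, the work surface at z = 0. Lengths are in m, angles in rad, forces in N, time in s.
With the tool pointing down it reaches from about 0.375 to 0.975 m from the base axis. Payload 3.8 kg.
Tool frame: the origin (TCP) lies midway between the tips of the shut fingers; the grasp point (between the pads) lies 19 mm behind it; z points along the fingers, y is the direction in which the jaws open and shut (so a half turn about z gives the same grasp; the last joint's range is limited). The gripper opens to 85 mm and grips with 20 to 120 N. Pads are 22 mm wide; open, the fingers measure 114 mm over their backs; the gripper's body (76 mm by 85 mm) begins 54 mm behind the grasp point. The pads swing forward as they close: fully open they stand 13 mm farther back than shut.
Start: joints at [-1.305, 0.264, 1.604, -0, 1.274, -0.037], TCP at [0.201, -0.644, 0.231] pointing down, gripper open.
Joint ranges: [-2.63, 2.63], [-0.94, 2.18], [0.31, 2.57], [-1.31, 4.45], [0, 2.66], [-2.55, 2.55]. Speed limits (rad/s): [2.57, 2.57, 3.14, 3.14, 3.14, 3.14].

## Interface

Orientations are given as a rotation vector (axis times angle).
In Python, from workcell import bot gives the robot as it stands.
- The arm moves only by the tool drive_tool, never from a script. Its argument "steps" is a list of rows, each a list of 2 entries, a list of its own where there are three numbers: the shift along the tool's x, y, z in mm, then the turn about the tool's z in degrees. In form: [[[dx, dy, dz], twist], ...]. A call has 1 to 8 rows; each row shifts and turns the commanded pose from where the row before left it, along the tool's axes as they then stand; what a row does not reach is not made up. A row lasts 1/12 s, in which the tool goes at most 41.7 mm and 7.16 degrees, less where a joint would pass 70% of its speed; a pose out of reach is approached as far as the arm can. A call is refused whole if a number of a shift passes 41.7 or a number of a turn 7.16, either way. A call with a gripper value outside its range is refused whole. "jaw" is the opening, from 0 (shut) to 1 (fully open), set as the call begins (left out, the last holds). The fingers move at their own pace and stop on an object; "force" is the grip in N (left out, the last holds). Time passes only in rows, so rows that do not move let the fingers close. It gives the time, the measured TCP pose, the force and the opening at its end, in the units of the state.
- bot.read_state(): the state, without advancing time (a new reading comes with each control period).
- bot.read_camera(name): name is "side" or "top"; returns the picture (480x640x3 uint8, red, green, blue); there is no depth.
- bot.camera_info(name): a dict with "fx", "fy", "cx", "cy" (pixels), "position" and "attitude" of the camera in the world. Camera axes: x right, y down, z forward; pixel columns grow to the right and rows downward; lengths in m; the calibration is good to about 2 mm. A picture is of the moment at which its call begins. camera_info takes no time and is no camera call.
- bot.finish_job(): hands the job in, once; it reports no verdict.
The state is a dict: "time": time; "q": joint angles; "joint_vel": joint speeds; "joint_torque": joint torques, N m; "tool_pos": TCP position; "tcp_rot": TCP orientation; "wrist_force": force on the tool from outside, world axes, zero at the start; "torque": the same for the moment, N m; "width": opening from 0.0 (shut) to 1.0 (fully open).
Only numpy, scipy, OpenCV 4.12 (cv2) and the standard library are available. Lean on these libraries where they do the work, as an engineer would, in place of code of your own. Each camera call takes 0.05 s, during which the arm holds its last target.

## Task

The bench mill has finished its run: turn the wing knob of its hold-down bar anticlockwise to the stop, lift the bar out by the knob and stand it on its legs on the clear bench. Pull every grinding jar out of its spring pocket and stand it upright on the bench directly in front of the labelled (robot-side) face of its own specimen jar, about 3 cm clear of it - pockets and specimen jars pair up in the same order from left to right, and a pocket may be empty. When all are out, set the hold-down bar back in its guides over the empty pockets and turn the knob clockwise to the stop so that it is locked, leaving the other things on the bench alone.

Things in the scene. Friction and masses are not known exactly. Their poses are not given: they have to be found in the camera images.
- mill: Bench shaker mill, fixed: white housing 190 (x) x 300 (y) mm, origin on the bench under its centre, x away from the robot, y left. On top a shaking deck with four jar pockets in a row along y, a slotted centre post, and flared guides for the legs of the hold-down bar. The 80 mm of bench before its front face (robot's side) are clear, all along it.
- deck (a point): Centre of the deck's top, 100 mm above the bench; axes as the mill; deck 80 (x) x 280 (y) mm. The centre post stands here: 52 x 36 mm, 57 mm high, with a 20 mm wide slot along y, open at both ends, between 7 mm thick ledges at its top.
- bar_mid (a point): Middle of the top face of the aluminium hold-down bar: 56 (x) x 258 (y) x 8 mm on two full-width end legs 66 mm tall, so it stands by itself with this point 74 mm up; 0.35 to 0.45 kg in all. Fitted (as at the start): axes as the mill, point straight above deck at 174 mm, feet on the deck between guides (3 mm play at the foot, flaring to 10 mm at 16 mm up).
- knob_grip (a point): Centre of the wing of the bar's captive knob, 22 mm above the middle of the bar's top; wing 44 mm long (point's x), 12 mm thick (y), 28 mm tall. z up. Its stem reaches 26 mm below the bar's underside and ends in a cross lug 36 x 8 x 7 mm parallel to the wing. The bar is lifted and carried by this knob.
- knob (a joint): Turn of the knob in the bar, rad, positive anticlockwise from above. 0: clockwise stop, lug under the post's ledges, locked (bar can rise only 3 mm). 1.4: anticlockwise stop, wing and lug along the bar and the slot, bar lifts straight out (free above 1.1). Friction 0.1 N m keeps it where left. Starts at 0 to 0.15.
- pocket1 (a point): Floor centre, on the deck, of the leftmost pocket (38 mm square, 20 mm deep; left is the mill's +y; this one at y = +94 mm in the mill's frame); axes as the mill.
- pocket2 (a point): Floor centre, on the deck, of the second from the left pocket (38 mm square, 20 mm deep; left is the mill's +y; this one at y = +42 mm in the mill's frame); axes as the mill.
- pocket3 (a point): Floor centre, on the deck, of the third from the left pocket (38 mm square, 20 mm deep; left is the mill's +y; this one at y = -42 mm in the mill's frame); axes as the mill.
- pocket4 (a point): Floor centre, on the deck, of the rightmost pocket (38 mm square, 20 mm deep; left is the mill's +y; this one at y = -94 mm in the mill's frame); axes as the mill.
- jar1_c (a point): Centre (31 mm above its foot) of the plain steel grinding jar that starts in the leftmost pocket: 34 mm diameter, 62 mm tall, 0.15 to 0.26 kg, foot on the deck, top 42 mm above the pocket's walls; z up. Two spring balls, before and behind, hold it by a groove 11 mm above its foot: it comes straight up with a 10 to 20 N pull. None from the start if absent.
- jar2_c (a point): Centre (31 mm above its foot) of the plain steel grinding jar that starts in the second from the left pocket: 34 mm diameter, 62 mm tall, 0.15 to 0.26 kg, foot on the deck, top 42 mm above the pocket's walls; z up. Two spring balls, before and behind, hold it by a groove 11 mm above its foot: it comes straight up with a 10 to 20 N pull. None from the start if absent.
- jar3_c (a point): Centre (31 mm above its foot) of the plain steel grinding jar that starts in the third from the left pocket: 34 mm diameter, 62 mm tall, 0.15 to 0.26 kg, foot on the deck, top 42 mm above the pocket's walls; z up. Two spring balls, before and behind, hold it by a groove 11 mm above its foot: it comes straight up with a 10 to 20 N pull. None from the start if absent.
- jar4_c (a point): Centre (31 mm above its foot) of the plain steel grinding jar that starts in the rightmost pocket: 34 mm diameter, 62 mm tall, 0.15 to 0.26 kg, foot on the deck, top 42 mm above the pocket's walls; z up. Two spring balls, before and behind, hold it by a groove 11 mm above its foot: it comes straight up with a 10 to 20 N pull. None from the start if absent.
- spec1_c (a point): Centre (40 mm up) of the leftmost of four loose square specimen jars in a row on the left half of the bench: clear, 54 x 54 x 80 mm with a round red lid, 0.25 kg. Its labelled front face is 27 mm from here along this point's -x (robot's side). Belongs to the leftmost pocket. May get knocked aside during the work.
- spec2_c (a point): Centre (40 mm up) of the second from the left of four loose square specimen jars in a row on the left half of the bench: clear, 54 x 54 x 80 mm with a round red lid, 0.25 kg. Its labelled front face is 27 mm from here along this point's -x (robot's side). Belongs to the second from the left pocket. May get knocked aside during the work.
- spec3_c (a point): Centre (40 mm up) of the third from the left of four loose square specimen jars in a row on the left half of the bench: clear, 54 x 54 x 80 mm with a round red lid, 0.25 kg. Its labelled front face is 27 mm from here along this point's -x (robot's side). Belongs to the third from the left pocket. May get knocked aside during the work.
- spec4_c (a point): Centre (40 mm up) of the rightmost of four loose square specimen jars in a row on the left half of the bench: clear, 54 x 54 x 80 mm with a round red lid, 0.25 kg. Its labelled front face is 27 mm from here along this point's -x (robot's side). Belongs to the rightmost pocket. May get knocked aside during the work.
- beaker: Small empty glass beaker, 52 mm across, 70 tall; origin at its underside. To be left alone.
- dropper: Amber dropper bottle, 32 mm across, 72 tall, at the front between the mill and the specimen jars; origin at its underside. To be left alone.
- dish: Covered glass dish, 94 mm across, 15 tall; origin at its underside. To be left alone.
- slidebox: Blue slide box 35 x 85 x 32 mm; origin at its underside. To be left alone.
- mortar: White porcelain mortar with its pestle, 90 mm across, about 95 tall with the pestle; origin at its underside. To be left alone.
- brush: Brush lying in front of the leftmost specimen jar, 110 mm long; origin at its underside. To be left alone.

How it is judged:
By the outcome, as a careful person would: the job done as asked, in the order asked, and still so for the second after the job is handed in, with the robot touching nothing.
Of jar1, jar2, jar3, jar4 only 3 to 4 are there at a start; the rules pass over those that are not, and their reading is None.
At some moment in a run one of spec1, spec2, spec3, spec4 may be knocked a few centimetres aside while the robot is not near it.
It also fails if it takes over 210 s, if anything falls off the work surface, if the arm or the gripper's body presses on something with over 40 N, if the wrist force passes 120 N, or if a joint passes its speed limit or range.

## Working session

There is one attempt and no reset: what is moved stays moved. The work goes in short steps, Python scripts to look and compute and a tool call to move; the robot and the scene stay as the last step left them, time stands still between calls to the robot, and variables do not carry over. Pictures are saved under pics/ and viewed, and the job is handed in when it is done.

Besides the shell and the picture viewer there is one more tool, called after "Call:" as a command line: name --argument value ..., lists and objects as JSON in quotes. drive_tool: Moves the arm, as the interface text tells. Its arguments: {"type":"object","properties":{"steps":{"type":"array","items":{"type":"array"}},"jaw":{"type":"number"},"force":{"type":"number"}},"required":["steps"]}

```bash
ls -la; mkdir -p pics
python3 - <<'E'
from workcell import bot
import cv2
print(bot.read_state())
for n in("side","top"):
    print(n,bot.camera_info(n)); cv2.imwrite(f"pics/{n}0.png",bot.read_camera(n)[:,:,::-1])
E
```

```text
total 12
drwxr-xr-x  3 agent agent 4096 Dec  6 05:45 .
drwxr-xr-x 23 root  root  4096 Dec  6 05:45 ..
drwxr-xr-x  2 agent agent 4096 Dec  6 05:45 pics
{'time': 0.0, 'q': array([-1.30489355e+00,  2.64753938e-01,  1.60538073e+00,  2.05330878e-05,
        1.27369405e+00, -3.69189023e-02]), 'joint_vel': array([-0.00026859,  0.00064527,  0.00084237,  0.00178137,  0.00104736,
        0.00043704]), 'joint_torque': array([-2.62555302e-03, -5.15116632e+01, -3.67317510e+01, -2.70700684e-04,
        1.31492992e-02,  6.47773120e-06]), 'tool_pos': array([ 0.20109498, -0.64358219,  0.22995786]), 'tcp_rot': array([-3.10345369e+00, -4.73511010e-01,  3.70374645e-04]), 'wrist_force': array([-0.31273083,  0.02839089, -0.0588271 ]), 'torque': array([ 0.01424909, -0.03468234, -0.01552057]), 'width': 0.9999052834840362}
side {'fx': 570.8268994619505, 'fy': 570.8268994619505, 'cx': 324.17742625919806, 'cy': 235.39803945954378, 'position': array([0.08662106, 0.73207522, 1.05330363]), 'attitude': array([-0.79141157,  2.61514779, -1.00967985])}
top {'fx': 509.4965667288021, 'fy': 509.4965667288021, 'cx': 325.26127596431587, 'cy': 243.9180281363696, 'position': array([0.52710263, 0.05220837, 1.17919579]), 'attitude': array([-2.20388891,  2.2245774 , -0.08896221])}
```

View pics/top0.png

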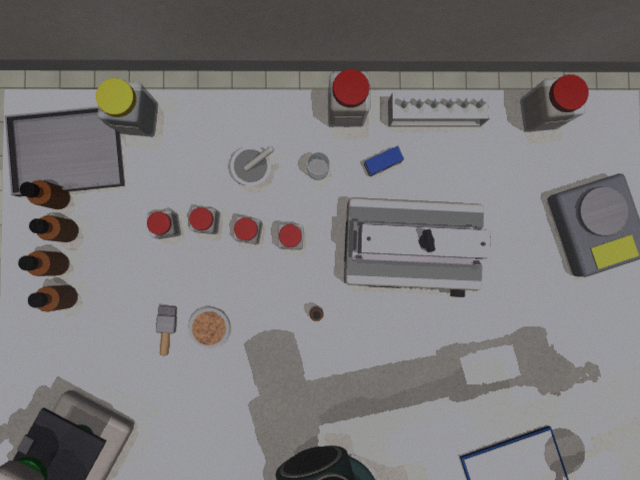

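View pics/side0.png

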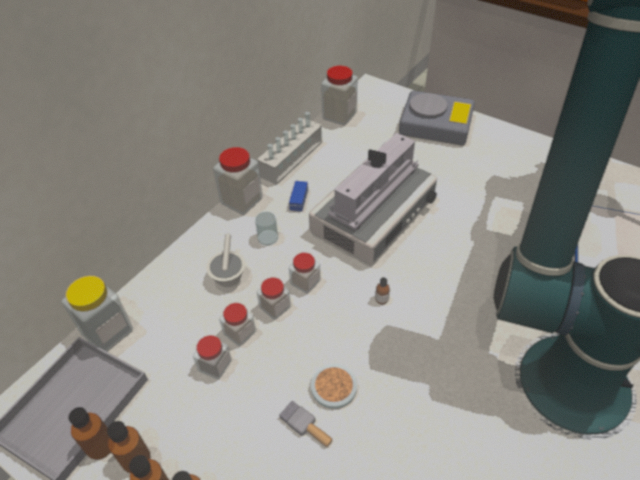

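The top view shows the mill near (415,245) and its knob at (428,240). The specimen jars are at (160,222), (202,218), (246,229) and (290,235). The dropper is at (316,313), the dish at (209,327) and the brush at (165,330). I'll zoom in to measure more precisely.

```bash
cat > h.py <<'E'
import numpy as np, cv2
from scipy.spatial.transform import Rotation as R
from scipy.optimize import least_squares
from workcell import bot
CI={n:bot.camera_info(n) for n in("side","top")}
def proj(n,P):
    c=CI[n];p=(np.atleast_2d(P)-c["position"])@R.from_rotvec(c["attitude"]).as_matrix()
    return np.c_[c["fx"]*p[:,0]/p[:,2]+c["cx"],c["fy"]*p[:,1]/p[:,2]+c["cy"]]
def ray(n,uv):
    c=CI[n];d=R.from_rotvec(c["attitude"]).apply([(uv[0]-c["cx"])/c["fx"],(uv[1]-c["cy"])/c["fy"],1]);return c["position"],d
def onz(n,uv,z):
    o,d=ray(n,uv);return o+d*(z-o[2])/d[2]
def tri(a,b): # top uv, side uv
    f=lambda P:np.r_[proj("top",P)[0]-a,proj("side",P)[0]-b]
    s=least_squares(f,onz("top",a,.1));return s.x,np.round(s.fun,2)
def snap(tag,n,box=None,scale=1):
    im=bot.read_camera(n)[:,:,::-1].copy();cv2.imwrite(f"raw_{tag}.png",im)
    crop(tag,im,box,scale);return im
def crop(tag,im,box,scale):
    if box: 
        x0,y0,x1,y1=box;im=im[y0:y1,x0:x1]
    if scale!=1: im=cv2.resize(im,None,fx=scale,fy=scale,interpolation=cv2.INTER_CUBIC)
    cv2.imwrite(f"pics/{tag}.png",im)
def st():
    s=bot.read_state();print("t",round(s["time"],2),"tcp",np.round(s["tool_pos"]*1000,1),"rot",np.round(s["tcp_rot"],4),"F",np.round(s["wrist_force"],1),"w",round(s["width"],3),"q",np.round(s["q"],3));return s
E
python3 - <<'E'
from h import *
t=cv2.imread("pics/top0.png");s=cv2.imread("pics/side0.png")
crop("tm",t,(335,190,500,305),4.8); crop("sm",s,(300,130,450,265),4.4)
crop("ts",t,(140,195,340,335),4);crop("ss",s,(180,240,400,400),3.6)
E
```

```text
(no output)
```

View pics/tm.png

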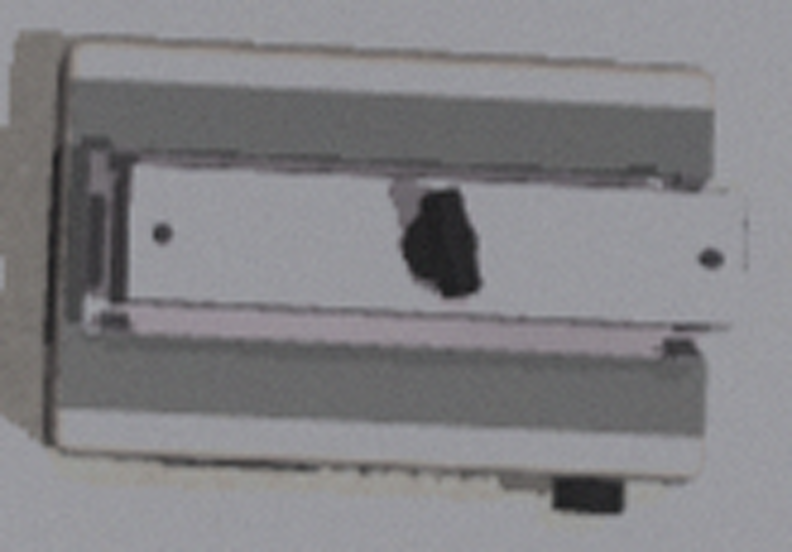

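View pics/sm.png

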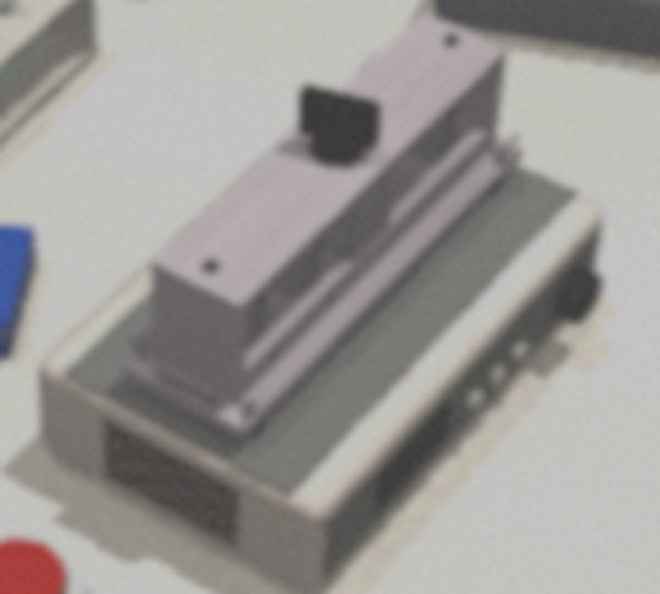

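View pics/ts.png

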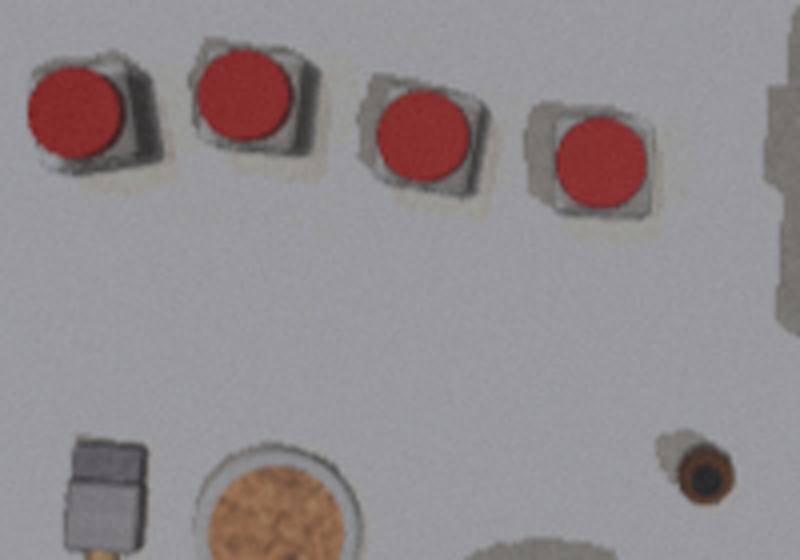

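View pics/ss.png

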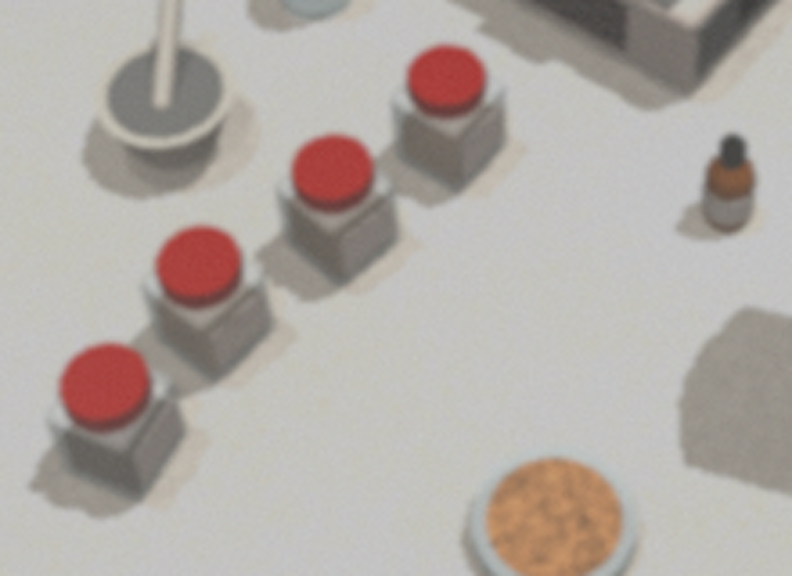

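Run:
```python
from h import *
T=lambda u,v:np.array([(u+.5)/4.8-.5+335,(v+.5)/4.8-.5+190])
S=lambda u,v:np.array([(u+.5)/4.4-.5+300,(v+.5)/4.4-.5+130])
L,e1=tri(T(162,233),S(211,266));Rr,e2=tri(T(711,258),S(451,40))
print(L,e1,Rr,e2,np.linalg.norm(L-Rr));m=(L+Rr)/2;d=L-Rr;print("mid",m,"yaw deg",np.degrees(np.arctan2(-d[0],d[1])))
# housing top corners (z?) from top
for uv in[(70,45),(713,70),(55,450),(700,478)]:print("house z.1",onz("top",T(*uv),.10))
for uv in[(131,162),(127,300),(740,190),(728,328)]:print("bar z.174",onz("top",T(*uv),.174))
for uv in[(157,262),(243,302),(503,55),(425,15)]:print("bar side",onz("side",S(*uv),.174))
# wing
for uv in[(455,190),(430,195),(478,288),(440,297)]:print("wing z.21",onz("top",T(*uv),.21))
for uv in[(302,88),(378,102)]:print("wing side",onz("side",S(*uv),.21))
# lids
t=cv2.imread("pics/top0.png");s=cv2.imread("pics/side0.png")
def red(im,box):
    h=cv2.cvtColor(im,cv2.COLOR_BGR2HSV);m=((h[...,0]<8)|(h[...,0]>172))&(h[...,1]>120);m=m.astype(np.uint8)
    x0,y0,x1,y1=box;M=np.zeros_like(m);M[y0:y1,x0:x1]=m[y0:y1,x0:x1]
    n,l,st_,c=cv2.connectedComponentsWithStats(M);return [(c[i],st_[i]) for i in range(1,n) if st_[i,4]>60]
a=sorted(red(t,(130,195,330,300)),key=lambda k:k[0][0]);b=sorted(red(s,(180,240,340,400)),key=lambda k:k[0][0])
for x,y in zip(a,b):
    print(x,y,tri(x[0],y[0]),onz("top",x[0],.08))
```

```text
[ 0.58370482 -0.06764932  0.17731644] [ 0.17  0.26 -0.36  0.  ] [ 0.57119303 -0.29621972  0.17696585] [ 0.26  0.4  -0.59  0.05] 0.22891286289842425
mid [ 0.57744893 -0.18193452  0.17714114] yaw deg -3.1332051075247516
house z.1 [ 0.67267721 -0.03667681  0.1       ]
house z.1 [ 0.6598013  -0.32543269  0.1       ]
house z.1 [ 0.49317594 -0.02783479  0.1       ]
house z.1 [ 0.4775487  -0.31507726  0.1       ]
bar z.174 [ 0.61392679 -0.05525973  0.174     ]
bar z.174 [ 0.55686618 -0.05283537  0.174     ]
bar z.174 [ 0.60039157 -0.30967351  0.174     ]
bar z.174 [ 0.54294702 -0.30317677  0.174     ]
bar side [ 0.60974978 -0.05858725  0.174     ]
bar side [ 0.5570991  -0.05748062  0.174     ]
bar side [ 0.54098521 -0.30447075  0.174     ]
bar side [ 0.59504733 -0.3126831   0.174     ]
wing z.21 [ 0.59864169 -0.18132883  0.21      ]
wing z.21 [ 0.59671307 -0.17121239  0.21      ]
wing z.21 [ 0.55931691 -0.18981471  0.21      ]
wing z.21 [ 0.55585786 -0.1744487   0.21      ]
wing side [ 0.59806609 -0.18025145  0.21      ]
wing side [ 0.55869975 -0.19190218  0.21      ]
(array([158.14355231, 
[... 419 characters left out ...]
nt32)) (array([0.63496352, 0.28247935, 0.07890131]), array([ 0.1 ,  0.14, -0.17, -0.02])) [0.63516929 0.28246314 0.08      ]
(array([245.25440806, 228.59697733]), array([234, 218,  23,  22, 397], dtype=int32)) (array([271.87741935, 286.77741935]), array([262, 278,  21,  19, 310], dtype=int32)) (array([0.61225043, 0.18655649, 0.07893669]), array([ 0.12,  0.17, -0.21, -0.02])) [0.61253954 0.1866756  0.08      ]
(array([289.69922879, 235.27763496]), array([279, 224,  22,  23, 389], dtype=int32)) (array([303.53623188, 261.32246377]), array([294, 253,  20,  17, 276], dtype=int32)) (array([0.59705185, 0.09105522, 0.07837076]), array([ 0.13,  0.19, -0.24, -0.01])) [0.59736927 0.09127545 0.08      ]
```

```bash
cat >> h.py <<'E'
def yaw(s):
    x=R.from_rotvec(s["tcp_rot"]).as_matrix()[:,0];return np.degrees(np.arctan2(x[1],x[0]))
def plan(x,y,z,psi=None):
    s=st();y0=yaw(s);psi=y0 if psi is None else psi
    Rm=R.from_rotvec(s["tcp_rot"]).as_matrix();d=np.array([x,y,z])-s["tool_pos"]*1000
    tw=-((psi-y0+180)%360-180)
    print("yaw %.1f twist %.1f | shift now %s | after twist %s"%(y0,tw,np.round(Rm.T@d,1),np.round((Rm@R.from_euler("z",tw,degrees=True).as_matrix()).T@d,1)))
E
python3 - <<'E'
from h import *
plan(578,-181,240,5)
for n,uv,z in [("dropper",(316,313),.07),("dish",(209,327),.015),("dishL",(189,327),.0),("brushtop",(165,305),.01),("brushbot",(165,355),.01),("millknob",(457,293),.05)]: print(n,onz("top",uv,z)*1000)
E
```

```text
t 0.1 tcp [ 201.1 -643.7  230.1] rot [-3.1037e+00 -4.7350e-01  4.0000e-04] F [ 0.1 -0.2 -0.6] w 1.0 q [-1.305  0.265  1.605 -0.     1.274 -0.037]
yaw 17.3 twist 12.3 | shift now [ 497.7 -329.2   -9.2] | after twist [ 415.8 -428.1   -9.2]
dropper [428.92524817  35.93692992  70.        ]
dish [395.82234476 276.6003928   15.        ]
dishL [394.76551387 324.77495003   0.        ]
brushtop [446.08964332 376.40578066  10.        ]
brushbot [333.98811244 375.91379787  10.        ]
millknob [ 467.39068744 -279.06977929   50.        ]
```

Call:
drive_tool --steps '[[[0, 0, -10], 6.2], [[0, 0, -10], 6.1], [[27.7, -28.5, 0], 0], [[27.7, -28.5, 0], 0], [[27.7, -28.5, 0], 0], [[27.7, -28.5, 0], 0], [[27.7, -28.5, 0], 0], [[27.7, -28.5, 0], 0]]'

```text
time: 0.77
tool_pos: [0.3523, -0.4575, 0.2507]
tcp_rot: [-3.138, -0.137, 0.001]
wrist_force: [0.4, -0.8, 0.7]
width: 0.999
```

Call:
drive_tool --steps '[[[27.7, -28.5, 0], 0], [[27.7, -28.5, 0], 0], [[27.7, -28.5, 0], 0], [[27.7, -28.5, 0], 0], [[27.7, -28.5, 0], 0], [[27.7, -28.5, 0], 0], [[27.7, -28.5, 0], 0], [[27.7, -28.5, 0], 0]]'

```text
time: 1.43
tool_pos: [0.5531, -0.2108, 0.2509]
tcp_rot: [-3.138, -0.138, 0.001]
wrist_force: [0.3, -1.0, 0.1]
width: 0.998
```

Run:
```python
from h import *
plan(578,-181,240,5)
snap("a1","side",(290,60,450,190),4)
```

```text
t 1.43 tcp [ 553.1 -210.8  250.9] rot [-3.1383e+00 -1.3850e-01  1.0000e-03] F [ 0.3 -1.   0.1] w 0.998 q [-0.406  0.096  1.764 -0.     1.282  1.076]
yaw 5.1 twist 0.1 | shift now [ 27.5 -27.5  10.9] | after twist [ 27.4 -27.5  10.9]
```

View pics/a1.png

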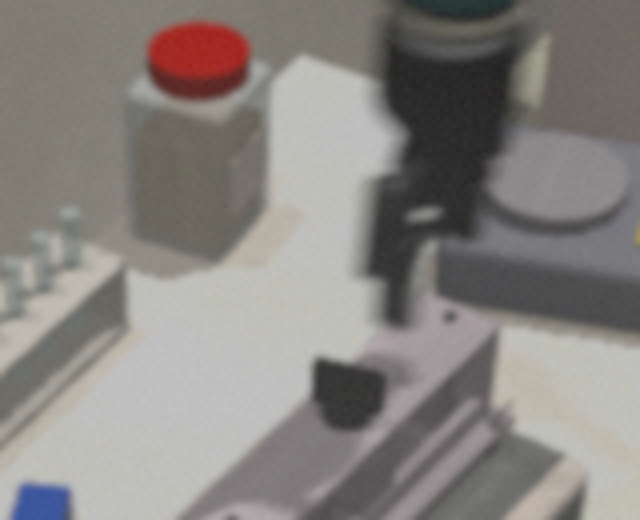

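The side view shows the wing clear below the fingers at about (385,155), with the arm still settling.

Call:
drive_tool --steps '[[[0, 0, 0], 0], [[0, 0, 0], 0], [[0, 0, 0], 0]]'

```text
time: 1.73
tool_pos: [0.5517, -0.2133, 0.2508]
tcp_rot: [3.138, 0.138, -0.002]
wrist_force: [-0.1, -0.2, -0.1]
width: 1.001
```

Run:
```python
from h import *
plan(578,-181,182,5)
snap("a2","top",(360,190,500,300),5)
```

```text
t 1.73 tcp [ 551.7 -213.3  250.8] rot [ 3.1385e+00  1.3790e-01 -1.9000e-03] F [-0.1 -0.2 -0.1] w 1.001 q [-4.110e-01  9.600e-02  1.764e+00 -1.000e-03  1.282e+00  1.073e+00]
yaw 5.0 twist 0.0 | shift now [ 29.1 -29.8  68.7] | after twist [ 29.1 -29.9  68.7]
```

View pics/a2.png

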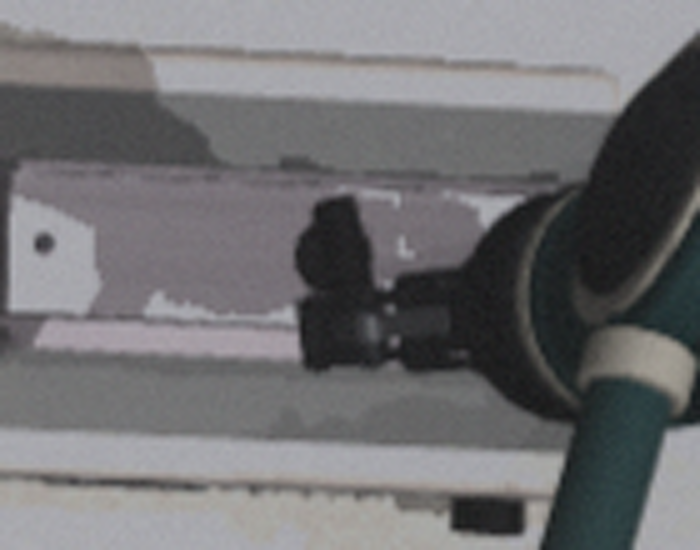

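The top view shows the gripper about 40 mm short of the wing, which is at (427,238). Next I'll centre over it and go down.

Call:
drive_tool --steps '[[[14.5, -14.9, 0], 0], [[14.6, -14.9, 0], 0], [[0, 0, 0], 0], [[0, 0, 20], 0], [[0, 0, 20], 0], [[0, 0, 18], 0], [[0, 0, 9], 0], [[0, 0, 0], 0]]'

```text
time: 2.45
tool_pos: [0.5762, -0.1812, 0.1813]
tcp_rot: [-3.137, -0.135, 0.008]
wrist_force: [-0.2, -0.4, 0.2]
width: 1.001
```

Run:
```python
from h import *
plan(578,-181,182,5)
snap("a3","side",(320,100,450,200),5)
```

```text
t 2.45 tcp [ 576.2 -181.2  181.3] rot [-3.1369 -0.1354  0.0082] F [-0.2 -0.4  0.2] w 1.001 q [-0.346  0.17   1.811 -0.     1.166  1.139]
yaw 4.9 twist -0.1 | shift now [ 1.8  0.  -0.7] | after twist [ 1.8  0.  -0.7]
```

View pics/a3.png

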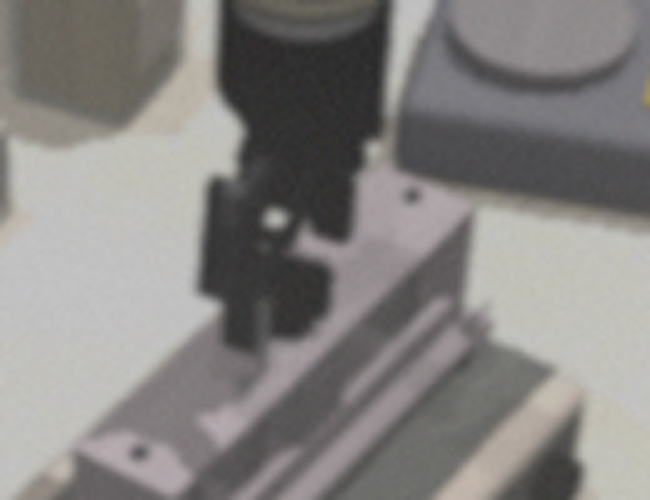

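The fingers straddle the wing at about (380,155), so I'm closing.

Call:
drive_tool --steps '[[[1, 0, 0], 0], [[0, 0, 0], 0], [[0, 0, 0], 0], [[0, 0, 0], 0], [[0, 0, 0], 0], [[0, 0, 0], 0], [[0, 0, 0], 0], [[0, 0, 0], 0]]' --jaw 0 --force 60

```text
time: 3.17
tool_pos: [0.5803, -0.1809, 0.1852]
tcp_rot: [3.137, 0.139, 0.002]
wrist_force: [-0.4, -1.9, 3.3]
width: 0.128
```

Call:
drive_tool --steps '[[[0, 0, 0], 0], [[0, 0, 0], 0], [[0, 0, 0], 0], [[0, 0, 0], 0], [[0, 0, 0], 0], [[0, 0, 0], 0]]'

```text
time: 3.67
tool_pos: [0.5803, -0.1809, 0.1852]
tcp_rot: [3.137, 0.138, 0.002]
wrist_force: [-0.2, -2.7, 6.3]
width: 0.129
```

Run:
```python
from h import *
s=st();print(s["torque"],yaw(s))
```

```text
t 3.67 tcp [ 580.3 -180.9  185.2] rot [3.1374e+00 1.3830e-01 2.0000e-03] F [-0.2 -2.7  6.3] w 0.129 q [-3.430e-01  1.700e-01  1.804e+00 -1.000e-03  1.166e+00  1.140e+00]
[-0.42342056  0.12750075  0.05043054] 5.048986143850751
```

Call:
drive_tool --steps '[[[0, 0, 0], -5], [[0, 0, 0], -5], [[0, 0, 0], -5], [[0, 0, 0], -5], [[0, 0, 0], -5], [[0, 0, 0], -5], [[0, 0, 0], -5], [[0, 0, 0], -5]]'

```text
time: 4.33
tool_pos: [0.5801, -0.1804, 0.1852]
tcp_rot: [2.899, 1.209, 0.001]
wrist_force: [-1.8, -1.1, 6.3]
width: 0.124
```

Call:
drive_tool --steps '[[[0, 0, 0], -5], [[0, 0, 0], -5], [[0, 0, 0], -5], [[0, 0, 0], -5], [[0, 0, 0], -5], [[0, 0, 0], -3], [[0, 0, 0], 0], [[0, 0, 0], 0]]'

```text
time: 5.0
tool_pos: [0.5798, -0.1801, 0.1852]
tcp_rot: [-2.524, -1.87, -0.0]
wrist_force: [-2.6, -0.6, 6.6]
width: 0.126
```

Run:
```python
from h import *
s=st();print(s["torque"],yaw(s))
```

```text
t 5.0 tcp [ 579.8 -180.1  185.2] rot [-2.5243e+00 -1.8699e+00 -5.0000e-04] F [-2.6 -0.6  6.6] w 0.126 q [-0.342  0.17   1.805  0.     1.167 -0.047]
[-0.01905772  0.4099549   0.07663144] 73.06060988619052
```

Call:
drive_tool --steps '[[[0, 0, 0], -2], [[0, 0, 0], -2], [[0, 0, 0], -2], [[0, 0, 0], 0], [[0, 0, 0], 0]]'

```text
time: 5.42
tool_pos: [0.5797, -0.1802, 0.1852]
tcp_rot: [-2.423, -1.999, -0.0]
wrist_force: [-3.0, -0.2, 7.9]
width: 0.127
```

Run:
```python
from h import *
s=st();print(s["torque"],yaw(s))
snap("b1","side",(300,90,470,220),4.5)
```

```text
t 5.42 tcp [ 579.7 -180.2  185.2] rot [-2.4230e+00 -1.9993e+00 -4.0000e-04] F [-3.  -0.2  7.9] w 0.127 q [-0.343  0.17   1.805  0.     1.168 -0.152]
[-0.04113264  0.47929157  0.0996719 ] 79.05415566906173
```

View pics/b1.png

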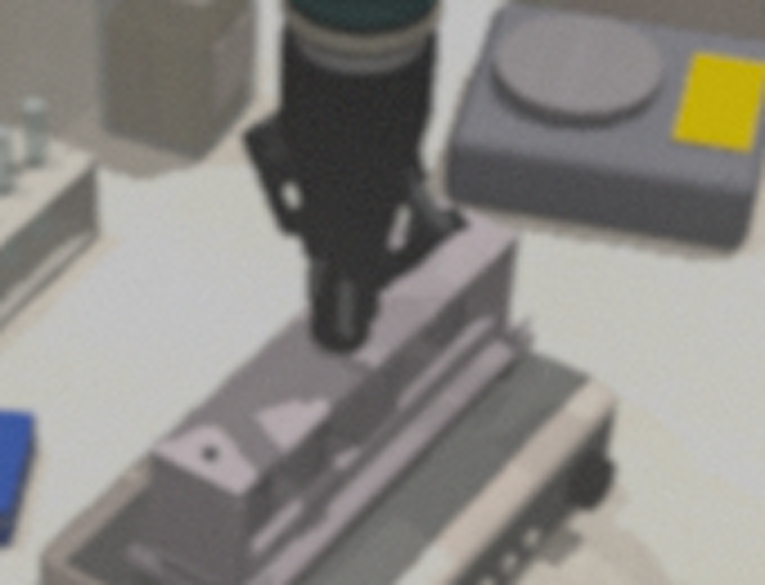

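The jaws now hold the wing nearly along the bar at (377,155), but the torque hasn't clearly risen yet. I'll turn further until it meets the stop.

Call:
drive_tool --steps '[[[0, 0, 0], -2], [[0, 0, 0], -2], [[0, 0, 0], 0], [[0, 0, 0], 0]]'

```text
time: 5.8
tool_pos: [0.5796, -0.1801, 0.1852]
tcp_rot: [-2.352, -2.083, -0.0]
wrist_force: [-3.9, 0.2, 7.1]
width: 0.123
```

Run:
```python
from h import *
s=st();print(s["torque"],yaw(s))
```

```text
t 5.8 tcp [ 579.6 -180.1  185.2] rot [-2.3515e+00 -2.0826e+00 -2.0000e-04] F [-3.9  0.2  7.1] w 0.123 q [-0.342  0.17   1.805  0.     1.168 -0.221]
[-0.0537019   0.47416764  0.03999889] 83.0567933210115
```

Call:
drive_tool --steps '[[[0, 0, 0], -2], [[0, 0, 0], -2], [[0, 0, 0], 0], [[0, 0, 0], 0]]'

```text
time: 6.13
tool_pos: [0.5801, -0.1801, 0.1852]
tcp_rot: [2.279, 2.162, 0.002]
wrist_force: [-2.3, -0.1, 6.0]
width: 0.125
```

Run:
```python
from h import *
s=st();print(s["torque"],yaw(s))
snap("b2","top",(335,180,500,305),4.5)
```

```text
t 6.13 tcp [ 580.1 -180.1  185.2] rot [2.2791e+00 2.1622e+00 1.8000e-03] F [-2.3 -0.1  6. ] w 0.125 q [-3.430e-01  1.700e-01  1.805e+00  1.000e-03  1.167e+00 -2.900e-01]
[-0.02981408  0.32444503 -0.35306483] 86.98310338336054
```

View pics/b2.png

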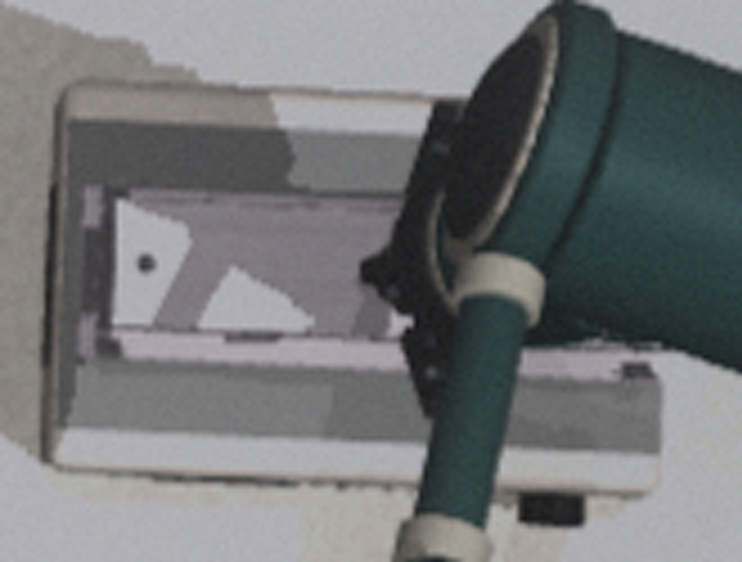

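The torque is now -0.35 N m, so the knob is at its anticlockwise stop. I'll ease the twist slightly and lift.

Call:
drive_tool --steps '[[[0, 0, 0], 1], [[0, 0, -2], 0], [[0, 0, -4], 0], [[0, 0, -4], 0], [[0, 0, 0], 0]]'

```text
time: 6.6
tool_pos: [0.5796, -0.18, 0.194]
tcp_rot: [-2.296, -2.143, 0.0]
wrist_force: [-0.4, -0.7, -4.1]
width: 0.127
```

Run:
```python
from h import *
s=st();print(s["torque"],yaw(s))
```

```text
t 6.6 tcp [ 579.6 -180.   194. ] rot [-2.2957e+00 -2.1432e+00  2.0000e-04] F [-0.4 -0.7 -4.1] w 0.127 q [-0.342  0.163  1.795  0.     1.184 -0.274]
[-0.02202046 -0.00553348 -0.00069524] 86.06389374639637
```

The bar is free; the wrist carries 4.1 N, which is its weight. I'll keep lifting.

Call:
drive_tool --steps '[[[0, 0, -10], 0], [[0, 0, -15], 0], [[0, 0, -20], 0], [[0, 0, -20], 0], [[0, 0, 0], 0], [[0, 0, 0], 0]]'

```text
time: 7.1
tool_pos: [0.5809, -0.1807, 0.2611]
tcp_rot: [2.294, 2.141, 0.003]
wrist_force: [-0.1, 0.1, -3.2]
width: 0.121
```

Run:
```python
from h import *
plan(420,-180,260);plan(420,-180,88)
snap("b3","side",(250,60,470,240),3.5)
```

```text
t 7.1 tcp [ 580.9 -180.7  261.1] rot [2.2942 2.1414 0.0029] F [-0.1  0.1 -3.2] w 0.121 q [-0.343  0.119  1.72   0.     1.299 -0.274]
yaw 86.1 twist -0.0 | shift now [ -10.4 -160.5    0.5] | after twist [ -10.4 -160.5    0.5]
t 7.1 tcp [ 580.9 -180.7  261.1] rot [2.2942 2.1414 0.0029] F [-0.1  0.1 -3.2] w 0.121 q [-0.343  0.119  1.72   0.     1.299 -0.274]
yaw 86.1 twist -0.0 | shift now [ -10.2 -161.2  172.5] | after twist [ -10.2 -161.2  172.5]
```

View pics/b3.png

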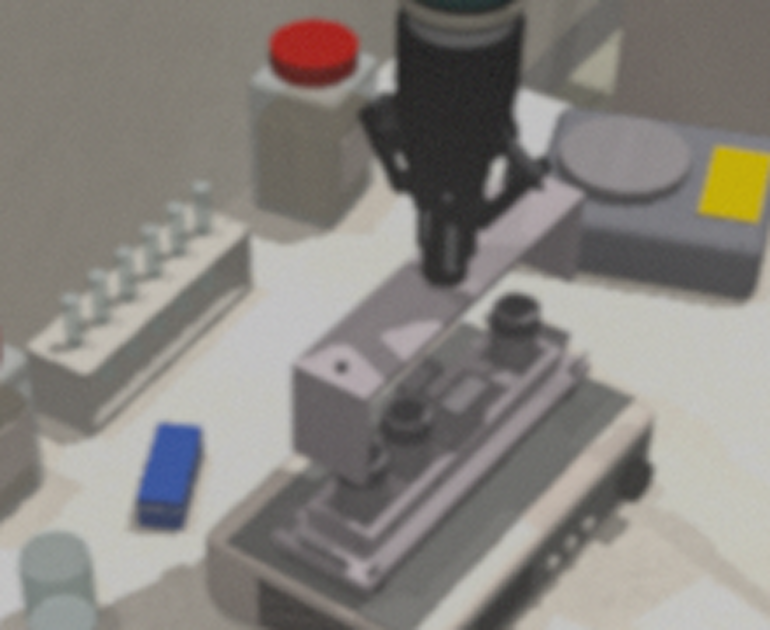

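The bar is up, and jars show in at least pockets 1, 2 and 4. I'm carrying it to the strip in front of the mill.

Call:
drive_tool --steps '[[[-1, -15, 0], 0], [[-2, -30, 0], 0], [[-2, -35, 0], 0], [[-2, -35, 0], 0], [[-2, -30, 0], 0], [[-1.4, -15.5, 0], 0], [[0, 0, 0], 0], [[0, 0, 0], 0]]'

```text
time: 7.82
tool_pos: [0.4175, -0.1792, 0.2577]
tcp_rot: [-2.296, -2.141, 0.001]
wrist_force: [0.3, 0.6, -4.7]
width: 0.131
```

Run:
```python
from h import *
plan(420,-180,86)
snap("b4","side",(250,60,550,285),2.6)
```

```text
t 7.82 tcp [ 417.5 -179.2  257.7] rot [-2.2963e+00 -2.1412e+00  8.0000e-04] F [ 0.3  0.6 -4.7] w 0.131 q [-0.461 -0.18   2.017  0.     1.307 -0.391]
yaw 86.0 twist -0.0 | shift now [ -0.8   2.8 171.6] | after twist [ -0.8   2.8 171.6]
```

View pics/b4.png

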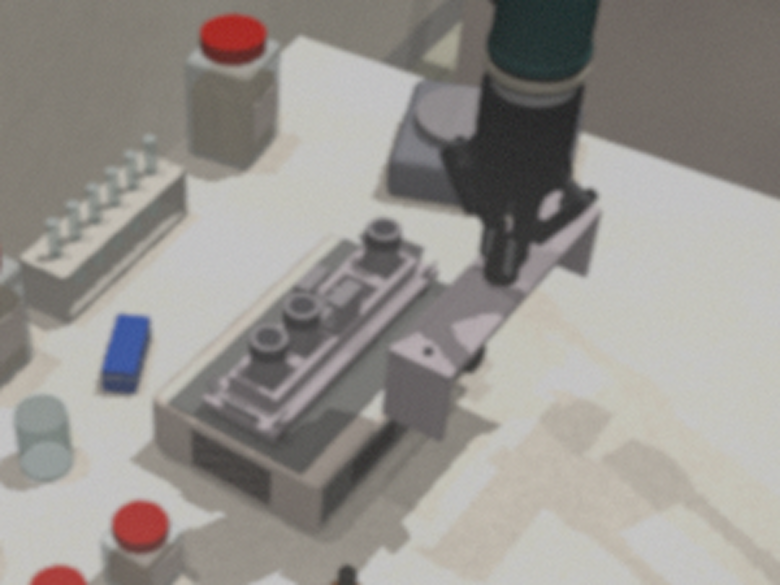

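The bar is clear of the mill, and jars 1, 2 and 4 show with pocket 3 apparently empty. Lowering.

Call:
drive_tool --steps '[[[0, 0, 30], 0], [[0, 0, 35], 0], [[0, 0, 35], 0], [[0, 0, 30], 0], [[0, 0, 20], 0], [[0, 0, 10], 0], [[0, 0, 5], 0], [[0, 0, 0], 0]]'

```text
time: 8.53
tool_pos: [0.419, -0.1794, 0.0933]
tcp_rot: [-2.295, -2.143, 0.001]
wrist_force: [-0.6, 1.2, -4.1]
width: 0.124
```

Run:
```python
from h import *
plan(420,-180,85.5)
```

```text
t 8.53 tcp [ 419.  -179.4   93.3] rot [-2.2949e+00 -2.1426e+00  9.0000e-04] F [-0.6  1.2 -4.1] w 0.124 q [-0.459 -0.018  2.193  0.     0.969 -0.391]
yaw 86.1 twist -0.0 | shift now [-0.5  1.   7.8] | after twist [-0.5  1.   7.8]
```

Call:
drive_tool --steps '[[[0, 0, 4], 0], [[0, 0, 2], 0], [[0, 0, 1.5], 0], [[0, 0, 0], 0], [[0, 0, 0], 0]]'

```text
time: 8.95
tool_pos: [0.4194, -0.1799, 0.0875]
tcp_rot: [2.296, 2.143, 0.001]
wrist_force: [-0.8, -0.3, -3.7]
width: 0.129
```

Run:
```python
from h import *
plan(420,-180,85.5)
```

```text
t 8.95 tcp [ 419.4 -179.9   87.5] rot [2.2959e+00 2.1427e+00 7.0000e-04] F [-0.8 -0.3 -3.7] w 0.129 q [-0.46  -0.011  2.199 -0.     0.953 -0.391]
yaw 86.0 twist -0.0 | shift now [-0.   0.6  2. ] | after twist [-0.   0.6  2. ]
```

Call:
drive_tool --steps '[[[0, 0, 1.5], 0], [[0, 0, 1], 0], [[0, 0, 0], 0], [[0, 0, 0], 0]]'

```text
time: 9.28
tool_pos: [0.4195, -0.18, 0.0852]
tcp_rot: [2.296, 2.143, 0.001]
wrist_force: [-0.6, 1.0, 4.2]
width: 0.129
```

Run:
```python
from h import *
plan(420,-180,85.5)
```

```text
t 9.28 tcp [ 419.5 -180.    85.2] rot [2.2959e+00 2.1428e+00 6.0000e-04] F [-0.6  1.   4.2] w 0.129 q [-0.46  -0.008  2.2   -0.     0.948 -0.391]
yaw 86.0 twist -0.0 | shift now [ 0.   0.5 -0.3] | after twist [ 0.   0.5 -0.3]
```

The feet are down; the force flipped to +4.2 N at z 85.2. I'll open only partway because the mill face is close, then rise.

Call:
drive_tool --steps '[[[0, 0, 0], 0], [[0, 0, 0], 0], [[0, 0, 0], 0], [[0, 0, 0], 0], [[0, 0, -10], 0], [[0, 0, -20], 0], [[0, 0, -30], 0], [[0, 0, -35], 0]]' --jaw 0.45

```text
time: 9.95
tool_pos: [0.4174, -0.1789, 0.1791]
tcp_rot: [-2.294, -2.141, 0.002]
wrist_force: [1.1, -0.2, 0.6]
width: 0.453
```

Call:
drive_tool --steps '[[[0, 0, -35], 0], [[0, -30, -35], 0], [[0, 0, 0], 0]]'

```text
time: 10.2
tool_pos: [0.3932, -0.1794, 0.2544]
tcp_rot: [2.288, 2.136, 0.005]
wrist_force: [1.2, -0.5, 0.5]
width: 0.447
```

Run:
```python
from h import *
st()
im=snap("c1","top",(335,180,500,350),3.5)
im2=snap("c2","side",(290,100,490,250),3.9)
```

```text
t 10.2 tcp [ 393.2 -179.4  254.4] rot [2.2884 2.1359 0.0046] F [ 1.2 -0.5  0.5] w 0.447 q [-4.850e-01 -2.350e-01  2.067e+00 -1.000e-03  1.298e+00 -4.160e-01]
```

View pics/c1.png

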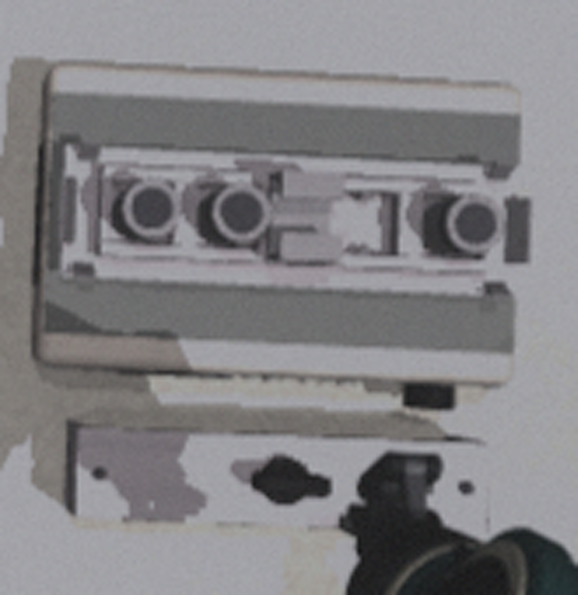

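View pics/c2.png

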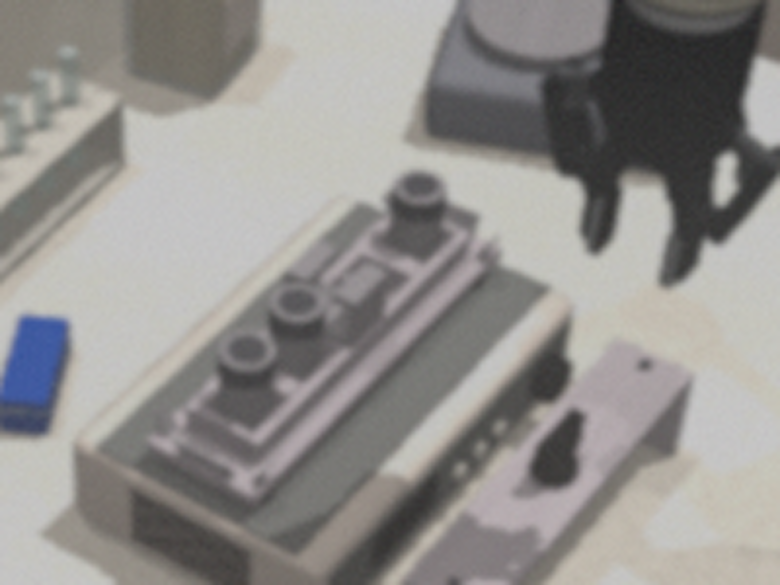

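The bar stands in front of the mill with its wing lying along it. Jars 1, 2 and 4 are present, pocket 3 is empty. Next I'll measure the jar tops.

Run:
```python
from h import *
T=lambda u,v:np.array([(u+.5)/3.5-.5+335,(v+.5)/3.5-.5+180])
S=lambda u,v:np.array([(u+.5)/3.9-.5+290,(v+.5)/3.9-.5+100])
P=[]
for a,b in[((154,208),(247,353)),((241,213),(296,303)),((476,224),(418,187))]:
    p,e=tri(T(*a),S(*b));q=onz("top",T(*a),.162);q2=onz("side",S(*b),.162);print(p*1000,e,q[:2]*1000,q2[:2]*1000);P.append(q)
c=np.array([579.5,-180]);th=np.radians(-3.1)
for y in(94,42,-42,-94):print(c+np.array([-np.sin(th),np.cos(th)])*y)
L=onz("top",T(100,473),.074);Rr=onz("top",T(466,487),.074);print("bar",L,Rr,(L+Rr)/2,np.degrees(np.arctan2(-(L-Rr)[0],(L-Rr)[1])))
```

```text
[582.8851881  -90.34703315 159.78722969] [ 0.1   0.15 -0.21  0.  ] [583.07265325 -89.83983045] [581.26402008 -88.57636473]
[ 579.45118268 -139.85491041  163.52905707] [ 0.08  0.12 -0.17  0.01] [ 579.78250695 -139.98353221] [ 579.96961178 -141.58759591]
[ 572.15456081 -276.09893375  162.61508131] [ 0.03  0.05 -0.08  0.01] [ 572.2919868  -276.22907452] [ 572.33896018 -276.91848698]
[584.58340842 -86.13755299]
[ 581.77131015 -138.06145985]
[ 577.22868985 -221.93854015]
[ 574.41659158 -273.86244701]
bar [ 0.42409648 -0.06613564  0.074     ] [ 0.41241064 -0.29449353  0.074     ] [ 0.41825356 -0.18031458  0.074     ] -2.929463082466895
```

Run:
```python
from h import *
plan(584,-89,200,87)
```

```text
t 10.3 tcp [ 392.7 -178.4  248.6] rot [2.2934 2.1393 0.003 ] F [ 0.1 -0.4 -0.8] w 0.447 q [-0.484 -0.229  2.073  0.     1.292 -0.415]
yaw 86.0 twist -1.0 | shift now [102.6 184.4  49.3] | after twist [ 99.4 186.1  49.3]
```

Call:
drive_tool --steps '[[[0, 30, 0], -1], [[18, 31, 0], 0], [[18, 32, 0], 0], [[18, 32, 0], 0], [[18, 31, 10], 0], [[18, 20, 20], 0], [[9.4, 10, 19], 0], [[0, 0, 0], 0]]' --jaw 1

```text
time: 10.97
tool_pos: [0.5811, -0.0857, 0.1897]
tcp_rot: [-2.268, -2.16, 0.008]
wrist_force: [-1.3, -0.8, -1.8]
width: 0.997
```

Call:
drive_tool --steps '[[[0, 0, 0], 0], [[0, 0, 0], 0]]'

```text
time: 11.13
tool_pos: [0.5819, -0.0888, 0.1959]
tcp_rot: [-2.276, -2.162, 0.003]
wrist_force: [-0.1, -0.1, 1.1]
width: 0.998
```

Run:
```python
from h import *
plan(584,-89,126,87)
snap("c3","side",(290,60,490,250),3)
```

```text
t 11.13 tcp [581.9 -88.8 195.9] rot [-2.2764 -2.1625  0.0027] F [-0.1 -0.1  1.1] w 0.998 q [-0.193  0.128  1.831 -0.     1.184 -0.142]
yaw 87.1 twist 0.1 | shift now [-0.1  2.3 69.9] | after twist [-0.1  2.3 69.9]
```

View pics/c3.png

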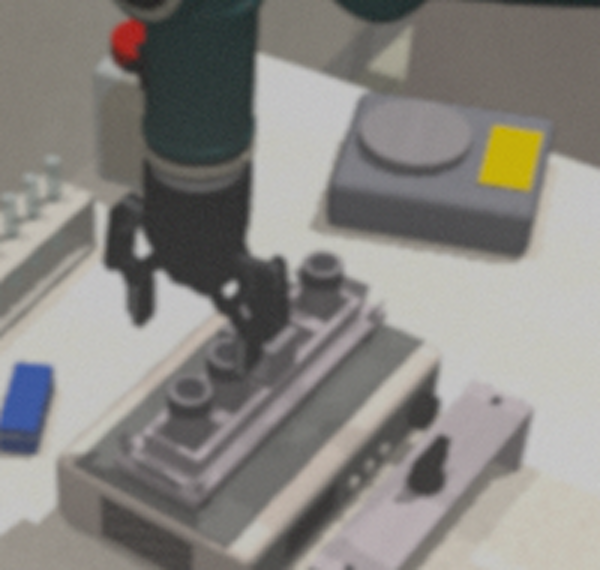

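The fingers straddle jar 1 front and back, so I'm going down and gripping.

Call:
drive_tool --steps '[[[0, 2, 20], 0], [[0, 0, 20], 0], [[0, 0, 15], 0], [[0, 0, 9], 0], [[0, 0, 5], 0], [[0, 0, 0], 0], [[0, 0, 0], 0]]'

```text
time: 11.77
tool_pos: [0.5852, -0.0892, 0.129]
tcp_rot: [2.278, 2.162, 0.001]
wrist_force: [0.3, -0.1, -0.1]
width: 1.002
```

Run:
```python
from h import *
plan(584,-89,126,87)
```

```text
t 11.77 tcp [585.2 -89.2 129. ] rot [2.2776e+00 2.1620e+00 1.4000e-03] F [ 0.3 -0.1 -0.1] w 1.002 q [-0.193  0.192  1.889 -0.     1.059 -0.141]
yaw 87.0 twist 0.0 | shift now [ 0.2 -1.2  3. ] | after twist [ 0.2 -1.2  3. ]
```

Call:
drive_tool --steps '[[[0, -1, 5], 0], [[0, 0, 0], 0], [[0, 0, 0], 0], [[0, 0, 0], 0], [[0, 0, 0], 0], [[0, 0, 0], 0], [[0, 0, 0], 0], [[0, 0, 0], 0]]' --jaw 0 --force 90

```text
time: 12.43
tool_pos: [0.5845, -0.0888, 0.1237]
tcp_rot: [2.277, 2.163, 0.002]
wrist_force: [1.3, 0.2, 3.9]
width: 0.377
```

Call:
drive_tool --steps '[[[0, 0, 0], 0], [[0, 0, 0], 0], [[0, 0, 0], 0], [[0, 0, -3], 0], [[0, 0, -4], 0], [[0, 0, 0], 0]]'

```text
time: 12.93
tool_pos: [0.5826, -0.0885, 0.129]
tcp_rot: [-2.276, -2.162, 0.003]
wrist_force: [-0.1, -0.4, -3.6]
width: 0.381
```

Run:
```python
from h import *
plan(584,-89,126,87)
```

```text
t 12.93 tcp [582.6 -88.5 129. ] rot [-2.2761 -2.1618  0.0027] F [-0.1 -0.4 -3.6] w 0.381 q [-0.193  0.19   1.892  0.     1.063 -0.141]
yaw 87.0 twist 0.0 | shift now [-0.5  1.5  3. ] | after twist [-0.5  1.5  3. ]
```

Call:
drive_tool --steps '[[[0, 0, -5], 0], [[0, 0, -5], 0], [[0, 0, -10], 0], [[0, 0, -20], 0], [[0, 0, -20], 0], [[0, 0, -20], 0], [[0, 0, 0], 0], [[0, 0, 0], 0]]'

```text
time: 13.6
tool_pos: [0.5849, -0.089, 0.2126]
tcp_rot: [2.275, 2.161, 0.004]
wrist_force: [0.2, -0.4, -3.0]
width: 0.377
```

Run:
```python
from h import *
s=st()
im=snap("d1","side",(290,60,490,250),3)
im=snap("d2","top",(130,180,500,350),2.1)
```

```text
t 13.6 tcp [584.9 -89.  212.6] rot [2.2754 2.1611 0.0037] F [ 0.2 -0.4 -3. ] w 0.377 q [-0.193  0.117  1.812 -0.     1.208 -0.141]
```

View pics/d1.png

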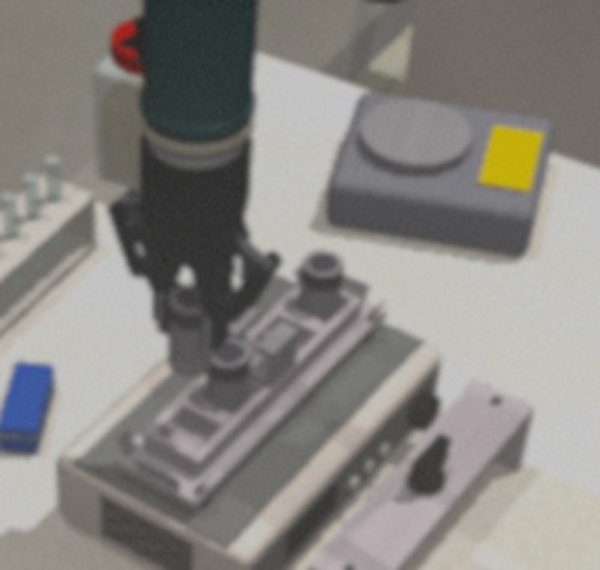

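View pics/d2.png

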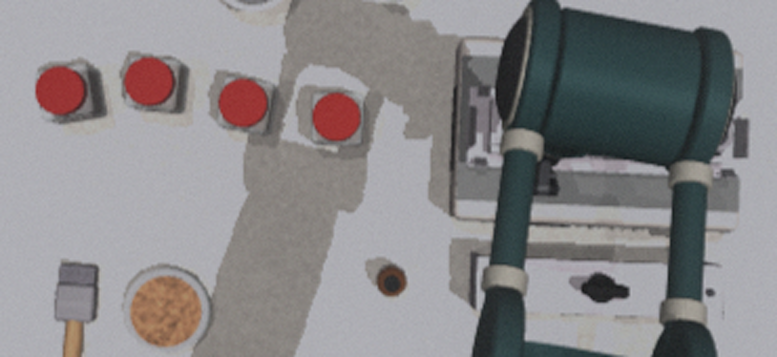

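Jar 1 is out. Now I'll get closer views of the specimen jars to find their yaw.

```bash
cat >> h.py <<'E'
def specs(tag,centers=None):
    t=bot.read_camera("top")[:,:,::-1].copy();s=bot.read_camera("side")[:,:,::-1].copy()
    cv2.imwrite(f"raw_{tag}_t.png",t);cv2.imwrite(f"raw_{tag}_s.png",s);return t,s
def red(im,box):
    h=cv2.cvtColor(im,cv2.COLOR_BGR2HSV);m=((h[...,0]<8)|(h[...,0]>172))&(h[...,1]>120);m=m.astype(np.uint8)
    x0,y0,x1,y1=box;M=np.zeros_like(m);M[y0:y1,x0:x1]=m[y0:y1,x0:x1]
    n,l,st_,c=cv2.connectedComponentsWithStats(M);return sorted([c[i] for i in range(1,n) if st_[i,4]>60],key=lambda k:k[0])
E
python3 - <<'E'
from h import *
t,s=specs("s1")
for r in red(t,(130,195,330,300)): print(r, onz("top",r,.08)*1000)
def tile(im,cs,sz,sc):
    return np.hstack([cv2.resize(im[int(v)-sz:int(v)+sz,int(u)-sz:int(u)+sz],None,fx=sc,fy=sc,interpolation=cv2.INTER_CUBIC) for u,v in cs])
ct=[(160,222),(202,218),(246,229),(290,235)];cs=[(212,355),(238,322),(274,296),(305,270)]
cv2.imwrite("pics/tile1.png",np.vstack([tile(t,ct,20,5),tile(s,cs,25,4)]))
E
```

```text
[158.22330097 222.69902913] [626.60073839 372.13407841  80.        ]
[200.5037594  218.42857143] [635.16043401 282.29523006  80.        ]
[245.27638191 228.61557789] [612.49904504 186.6286375   80.        ]
[289.68030691 235.31202046] [597.2952659   91.31671651  80.        ]
```

View pics/tile1.png

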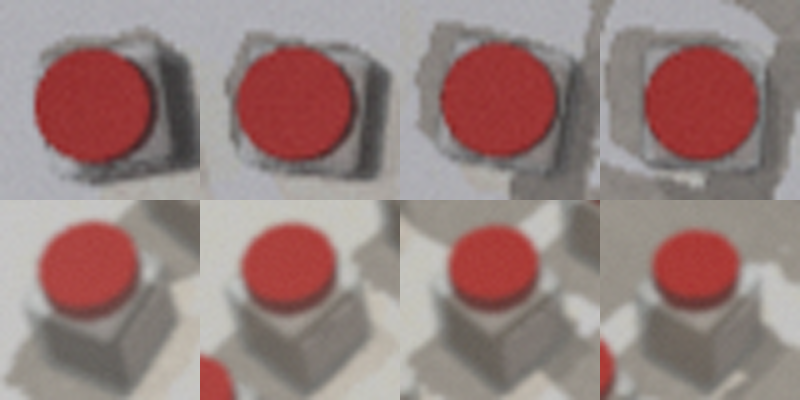

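```bash
cat >> h.py <<'E'
from scipy.ndimage import map_coordinates
from scipy.optimize import differential_evolution
def fitspec(imgs,c0,h=None):
    G={}
    for n,im in imgs.items():
        g=cv2.GaussianBlur(cv2.cvtColor(im,cv2.COLOR_BGR2GRAY).astype(np.float32),(0,0),1.0)
        G[n]=(cv2.Sobel(g,cv2.CV_32F,1,0),cv2.Sobel(g,cv2.CV_32F,0,1))
    def score(p):
        x,y,a,hh=p;a=np.radians(a);Rm=np.array([[np.cos(a),-np.sin(a)],[np.sin(a),np.cos(a)]])
        c=[np.array([x,y])+Rm@(27e-3*np.array(k)) for k in((-1,-1),(-1,1),(1,1),(1,-1))]
        nrm=[Rm@np.array(k) for k in((-1,0),(0,1),(1,0),(0,-1))]
        tot=0
        for n,(gx,gy) in G.items():
            cam=CI[n]["position"][:2];vis=[nrm[i]@(cam-(c[i]+c[(i+1)%4])/2)>0 for i in range(4)]
            E=[]
            for i in range(4):
                a0=np.r_[c[i],0];b0=np.r_[c[(i+1)%4],0]
                if vis[i]:E.append((a0,b0))
                if n=="top" or not vis[i] or 1: E.append((a0+[0,0,hh],b0+[0,0,hh]))
                if vis[i] or vis[i-1]: E.append((a0,a0+[0,0,hh]))
            for a0,b0 in E:
                s=np.linspace(.05,.95,14)[:,None];uv=proj(n,a0+(b0-a0)*s)
                d=uv[-1]-uv[0];L=np.linalg.norm(d);
                if L<3: continue
                nn=np.array([-d[1],d[0]])/L
                v=map_coordinates(gx,uv[:,::-1].T,order=1)*nn[0]+map_coordinates(gy,uv[:,::-1].T,order=1)*nn[1]
                tot+=np.minimum(abs(v),60).mean()*L/20
        return -tot
    b=[(c0[0]-.006,c0[0]+.006),(c0[1]-.006,c0[1]+.006),(-40,40),(.055,.078)]
    r=differential_evolution(score,b,seed=1,maxiter=60,popsize=15,tol=1e-6);return r.x,r.fun
E
python3 - <<'E'
from h import *
t=cv2.imread("pics/top0.png");s=cv2.imread("pics/side0.png")
t2=cv2.imread("raw_s1_t.png");s2=cv2.imread("raw_s1_s.png")
for c in[(.6264,.3722),(.635,.2825),(.6124,.1866),(.5972,.0912)]:
    for im in({"top":t,"side":s},{"top":t2,"side":s2},{"top":t},{"side":s}):
        x,f=fitspec(im,c);print(np.round(x[:2]*1000,1),round(x[2],1),round(x[3]*1000,1),round(f,1))
E
```

```text
[626.7 369.5] 11.2 75.8 -843.6
[626.8 369.5] 11.5 74.5 -857.9
[624.2 370.5] 8.6 70.0 -421.3
[628.3 368.5] 13.0 73.2 -439.0
[636.3 280.6] -11.5 74.1 -846.2
[636.3 280.5] -11.9 73.9 -856.5
[634.7 280.3] -7.5 78.0 -424.7
[637.8 278.1] -13.9 68.8 -433.2
[612.1 183.8] -10.4 75.2 -798.3
[613.9 182.6] -23.6 68.1 -724.2
[612.5 184.1] -11.4 69.3 -397.5
[612.9 182.9] -4.7 74.7 -419.3
[595.8  88.8] -0.7 77.0 -763.2
[599.6  85.3] 1.0 70.9 -698.8
[595.6  90. ] -3.7 55.0 -354.6
[597.3  88. ] 1.4 75.3 -420.9
```

Run:
```python
from h import *
plan(555,358,212)
```

```text
t 13.8 tcp [582.5 -88.5 208.2] rot [-2.276  -2.1617  0.003 ] F [-0.6  0.2 -1.3] w 0.373 q [-0.193  0.121  1.817 -0.     1.208 -0.141]
yaw 87.0 twist -0.0 | shift now [444.5 -50.4  -3.5] | after twist [444.5 -50.4  -3.5]
```

Call:
drive_tool --steps '[[[25, 0, 0], 0], [[35, -4, 0], 0], [[35, -4, 0], 0], [[35, -4, 0], 0], [[35, -4, 0], 0], [[35, -4, 0], 0], [[35, -4, 0], 0], [[35, -4, 0], 0]]'

```text
time: 14.47
tool_pos: [0.5684, 0.1837, 0.2082]
tcp_rot: [-2.277, -2.162, 0.004]
wrist_force: [0.6, 0.4, -1.6]
width: 0.375
```

Call:
drive_tool --steps '[[[35, -4, 0], 0], [[35, -4, 0], 0], [[35, -4, 0], 0], [[35, -5, 0], 0], [[34, -5, 0], -2], [[0, 0, 0], -7], [[0, 0, 0], -7], [[0, 0, 0], -7]]'

```text
time: 15.13
tool_pos: [0.5554, 0.3579, 0.2076]
tcp_rot: [-1.79, -2.58, 0.005]
wrist_force: [0.3, 0.4, -1.6]
width: 0.377
```

Call:
drive_tool --steps '[[[0, 0, 0], -7], [[0, 0, 0], -7], [[0, 0, 0], -7], [[0, 0, 0], -7], [[0, 0, 0], -7], [[0, 0, 0], -7], [[0, 0, 0], -7], [[0, 0, 0], -7]]'

```text
time: 15.8
tool_pos: [0.5558, 0.3567, 0.2079]
tcp_rot: [-0.372, -3.117, 0.003]
wrist_force: [0.4, -0.2, -1.4]
width: 0.375
```

Call:
drive_tool --steps '[[[0, 0, 0], -7], [[0, 0, 0], -7], [[0, 0, 0], -7], [[0, 0, 0], -3], [[0, 0, 0], 0], [[0, 0, 0], 0]]'

```text
time: 16.3
tool_pos: [0.556, 0.3569, 0.2083]
tcp_rot: [0.272, -3.127, 0.002]
wrist_force: [-0.3, -0.4, -1.0]
width: 0.38
```

Run:
```python
from h import *
plan(555,358,40,190)
t,s=specs("s2")
crop("e1",t,(120,150,340,340),3.4);crop("e2",s,(150,150,400,420),2.2)
```

```text
t 16.3 tcp [556.  356.9 208.3] rot [ 2.7220e-01 -3.1274e+00  1.8000e-03] F [-0.3 -0.4 -1. ] w 0.38 q [ 0.533  0.253  1.66  -0.     1.231 -1.211]
yaw -170.1 twist -0.1 | shift now [  0.4   1.5 168.3] | after twist [  0.4   1.5 168.3]
```

View pics/e1.png

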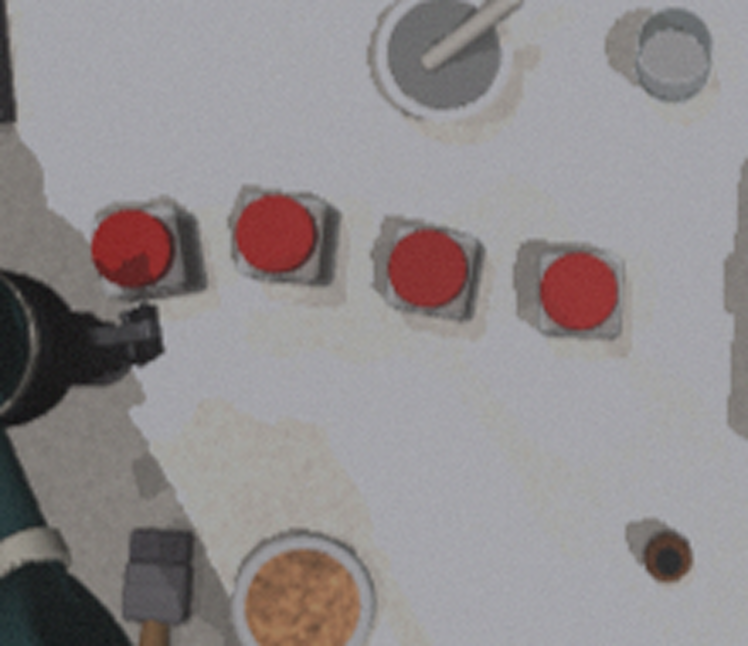

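View pics/e2.png

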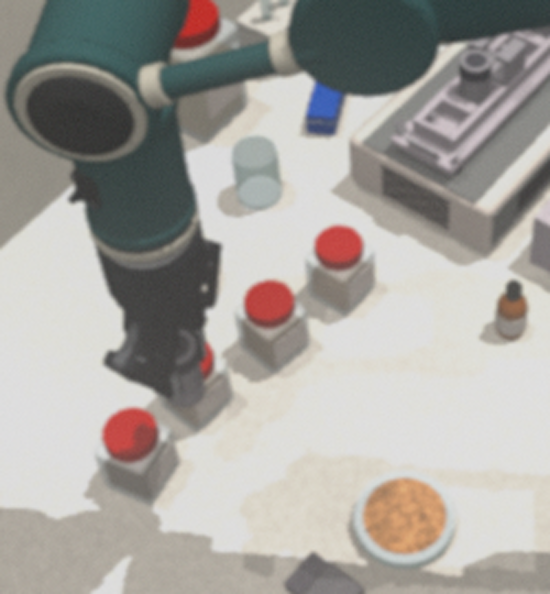

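Nothing has moved, and the gripper is in front of spec1 at top (157,222). Lowering.

Call:
drive_tool --steps '[[[0, 1, 35], 0], [[0, 0, 40], 0], [[0, 0, 40], 0], [[0, 0, 35], 0], [[0, 0, 18], 0], [[0, 0, 6], 0], [[0, 0, 0], 0], [[0, 0, 0], 0]]'

```text
time: 17.07
tool_pos: [0.5573, 0.3587, 0.0369]
tcp_rot: [-0.274, 3.128, 0.001]
wrist_force: [-0.3, 0.1, -1.1]
width: 0.38
```

Run:
```python
from h import *
plan(555,358,24,190)
```

```text
t 17.07 tcp [557.3 358.7  36.9] rot [-2.7450e-01  3.1283e+00  9.0000e-04] F [-0.3  0.1 -1.1] w 0.38 q [ 0.534  0.414  1.789 -0.     0.937 -1.211]
yaw -170.0 twist 0.0 | shift now [ 2.4 -0.3 12.9] | after twist [ 2.4 -0.3 12.9]
```

Call:
drive_tool --steps '[[[1, 0, 6], 0], [[0, 0, 3], 0], [[0, 0, 1.5], 0], [[0, 0, 1], 0], [[0, 0, 0], 0]]'

```text
time: 17.48
tool_pos: [0.5557, 0.3582, 0.0248]
tcp_rot: [-0.275, 3.129, 0.0]
wrist_force: [-0.7, -0.1, -1.4]
width: 0.376
```

Run:
```python
from h import *
plan(555,358,24,190)
```

```text
t 17.48 tcp [555.7 358.2  24.8] rot [-2.7510e-01  3.1291e+00  3.0000e-04] F [-0.7 -0.1 -1.4] w 0.376 q [ 0.535  0.427  1.798 -0.     0.917 -1.211]
yaw -170.0 twist 0.0 | shift now [ 0.7 -0.1  0.8] | after twist [ 0.7 -0.1  0.8]
```

Call:
drive_tool --steps '[[[0, 0, 1], 0], [[0, 0, 0.7], 0], [[0, 0, 0], 0], [[0, 0, 0], 0]]'

```text
time: 17.82
tool_pos: [0.5559, 0.3583, 0.0237]
tcp_rot: [-0.275, 3.129, 0.001]
wrist_force: [-2.4, -1.2, 5.3]
width: 0.38
```

Run:
```python
from h import *
plan(555,358,24,190)
```

```text
t 17.82 tcp [555.9 358.3  23.7] rot [-2.7510e-01  3.1287e+00  6.0000e-04] F [-2.4 -1.2  5.3] w 0.38 q [ 0.535  0.428  1.798 -0.     0.915 -1.211]
yaw -169.9 twist 0.1 | shift now [ 1.  -0.1 -0.3] | after twist [ 1.  -0.1 -0.3]
```

Jar 1 is in contact with the bench. Releasing and rising.

Call:
drive_tool --steps '[[[0, 0, 0], 0], [[0, 0, 0], 0], [[0, 0, 0], 0], [[0, 0, 0], 0], [[0, 0, -15], 0], [[0, 0, -35], 0], [[0, 0, -40], 0], [[0, 0, -40], 0]]' --jaw 0.65

```text
time: 18.48
tool_pos: [0.5548, 0.3576, 0.154]
tcp_rot: [0.275, -3.128, 0.001]
wrist_force: [0.3, 0.1, 0.5]
width: 0.648
```

Call:
drive_tool --steps '[[[0, 0, -40], 7], [[0, 0, -10], 7], [[0, 0, 0], 7], [[0, 0, 0], 7], [[0, 0, 0], 7], [[0, 0, 0], 7], [[0, 0, 0], 7], [[0, 0, 0], 7]]'

```text
time: 19.15
tool_pos: [0.5556, 0.3582, 0.204]
tcp_rot: [1.235, 2.888, 0.001]
wrist_force: [-0.4, -0.5, -0.5]
width: 0.65
```

Call:
drive_tool --steps '[[[0, 0, 0], 7], [[0, 0, 0], 7], [[0, 0, 0], 7], [[0, 0, 0], 7], [[0, 0, 0], 7], [[0, 0, 0], 7], [[0, 0, 0], 5], [[0, 0, 0], 0]]' --jaw 1

```text
time: 19.82
tool_pos: [0.5556, 0.3581, 0.2039]
tcp_rot: [2.28, 2.161, 0.001]
wrist_force: [-0.2, 0.6, 0.1]
width: 0.998
```

Run:
```python
from h import *
plan(581,-140,195,87)
t,s=specs("s3")
crop("f1",t,(120,190,220,340),4);crop("f2",s,(150,300,350,450),4)
```

```text
t 19.82 tcp [555.6 358.1 203.9] rot [2.280e+00 2.161e+00 1.500e-03] F [-0.2  0.6  0.1] w 0.998 q [ 0.535  0.255  1.667 -0.     1.219  0.588]
yaw 86.9 twist -0.1 | shift now [-496.1   52.     8.7] | after twist [-496.1   51.4    8.7]
```

View pics/f2.png

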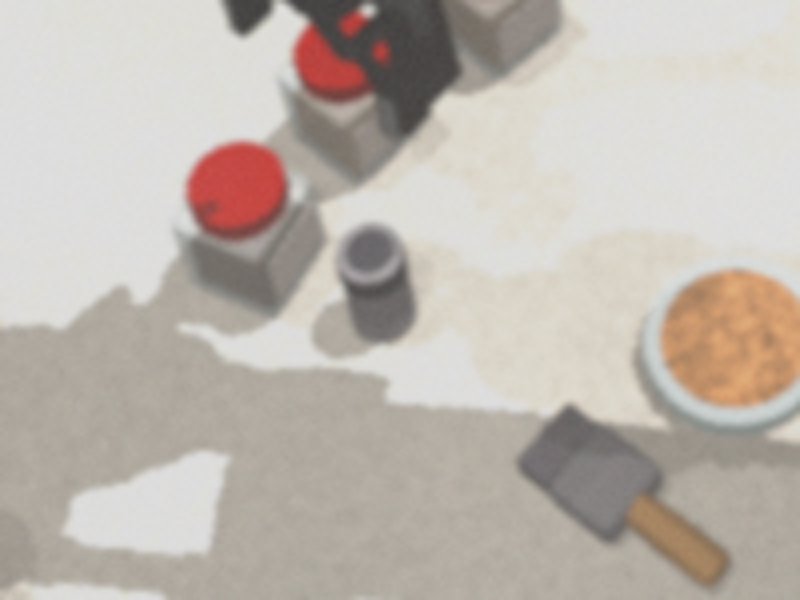

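Jar 1 stands upright in front of spec1, at side (243,370). On to jar 2.

Call:
drive_tool --steps '[[[-25, 0, 0], 0], [[-36, 4, 0], 0], [[-36, 4, 0], 0], [[-36, 4, 0], 0], [[-36, 4, 0], 0], [[-36, 4, 0], 0], [[-36, 4, 0], 0], [[-36, 4, 0], 0]]'

```text
time: 20.58
tool_pos: [0.5691, 0.0784, 0.2033]
tcp_rot: [2.275, 2.166, 0.001]
wrist_force: [0.2, 0.0, -0.8]
width: 1.001
```

Call:
drive_tool --steps '[[[-36, 4, 0], 0], [[-36, 4, 0], 0], [[-36, 4, 0], 0], [[-36, 4, 0], 0], [[-36, 4, 5], 0], [[-25, 4, 0], 0], [[-14, 3, 0], 0], [[0, 0, 0], 0]]'

```text
time: 21.25
tool_pos: [0.5853, -0.1429, 0.1981]
tcp_rot: [2.279, 2.161, -0.0]
wrist_force: [0.4, 0.1, 0.2]
width: 0.999
```

Call:
drive_tool --steps '[[[0, 0, 0], 0], [[0, 0, 0], 0]]'

```text
time: 21.42
tool_pos: [0.5849, -0.1389, 0.1979]
tcp_rot: [-2.276, -2.164, -0.001]
wrist_force: [0.1, 0.4, 0.5]
width: 1.003
```

Run:
```python
from h import *
plan(581,-140,124,87)
snap("g1","side",(290,60,490,250),3)
```

```text
t 21.42 tcp [ 584.9 -138.9  197.9] rot [-2.2762e+00 -2.1644e+00 -8.0000e-04] F [0.1 0.4 0.5] w 1.003 q [-2.750e-01  1.490e-01  1.804e+00  1.000e-03  1.189e+00 -2.250e-01]
yaw 87.1 twist 0.1 | shift now [-1.3 -3.9 73.9] | after twist [-1.3 -3.9 73.9]
```

View pics/g1.png

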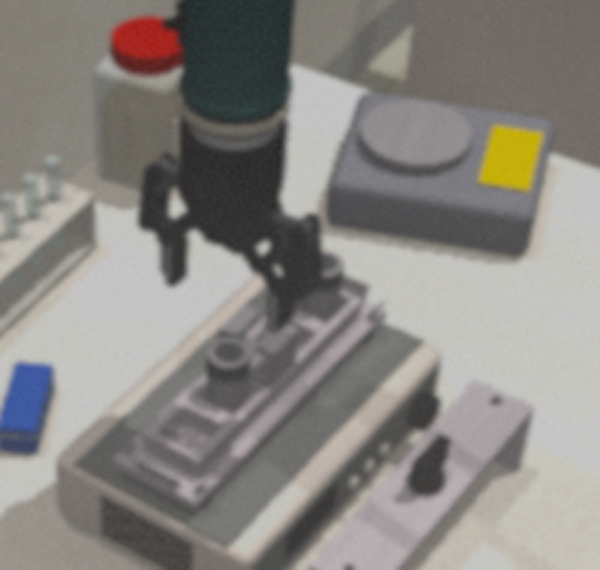

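The fingers straddle jar 2. Going down and gripping.

Call:
drive_tool --steps '[[[-1, -3.5, 20], 0], [[0, 0, 20], 0], [[0, 0, 18], 0], [[0, 0, 10], 0], [[0, 0, 5], 0], [[0, 0, 0], 0], [[0, 0, 0], 0]]'

```text
time: 22.05
tool_pos: [0.5819, -0.1404, 0.1253]
tcp_rot: [2.276, 2.164, 0.001]
wrist_force: [0.5, -0.3, 0.4]
width: 1.002
```

Run:
```python
from h import *
plan(581,-140,124,87)
```

```text
t 22.05 tcp [ 581.9 -140.4  125.3] rot [2.2765e+00 2.1642e+00 7.0000e-04] F [ 0.5 -0.3  0.4] w 1.002 q [-0.278  0.208  1.877  0.     1.056 -0.228]
yaw 87.1 twist 0.1 | shift now [ 0.4 -0.9  1.3] | after twist [ 0.3 -0.9  1.3]
```

Call:
drive_tool --steps '[[[0, 0, 1.3], 0], [[0, 0, 0], 0], [[0, 0, 0], 0], [[0, 0, 0], 0], [[0, 0, 0], 0], [[0, 0, 0], 0], [[0, 0, 0], 0], [[0, 0, 0], 0]]' --jaw 0

```text
time: 22.72
tool_pos: [0.5819, -0.1411, 0.1244]
tcp_rot: [2.277, 2.163, 0.001]
wrist_force: [0.1, 1.2, 5.2]
width: 0.376
```

Call:
drive_tool --steps '[[[0, 0, 0], 0], [[0, 0, 0], 0], [[0, 0, -3], 0], [[0, 0, -4], 0], [[0, 0, -5], 0], [[0, 0, -5], 0], [[0, 0, -10], 0], [[0, 0, 0], 0]]'

```text
time: 23.38
tool_pos: [0.583, -0.1413, 0.1536]
tcp_rot: [2.275, 2.161, 0.003]
wrist_force: [0.8, 0.7, -1.5]
width: 0.373
```

Call:
drive_tool --steps '[[[0, 0, -20], 0], [[0, 0, -20], 0], [[0, 0, -20], 0], [[0, 0, 0], 0], [[0, 0, 0], 0]]'

```text
time: 23.8
tool_pos: [0.5828, -0.1413, 0.2126]
tcp_rot: [2.275, 2.161, 0.004]
wrist_force: [0.1, 0.7, -3.6]
width: 0.371
```

Run:
```python
from h import *
st()
t,s=specs("s4")
crop("g2",s,(190,60,490,400),1.7)
for r in red(t,(130,195,330,300)): print(r, onz("top",r,.08)*1000)
for c in[(.635,.2825)]:
    for im in({"top":t},{"top":t,"side":s}): x,f=fitspec(im,c);print(np.round(x[:2]*1000,1),round(x[2],1),round(x[3]*1000,1),round(f,1))
```

```text
t 23.8 tcp [ 582.8 -141.3  212.6] rot [2.2749 2.1608 0.0037] F [ 0.1  0.7 -3.6] w 0.371 q [-0.279  0.132  1.795 -0.     1.209 -0.228]
[158.20873786 222.67718447] [626.6478841  372.16517507  80.        ]
[200.47  218.435] [635.14707022 282.36718237  80.        ]
[245.25440806 228.59697733] [612.53954009 186.67560085  80.        ]
[289.70572917 235.29427083] [597.33319636  91.26170059  80.        ]
[637.5 282.7] -14.4 78.0 -431.2
[636.3 280.5] -11.6 73.9 -855.5
```

View pics/g2.png

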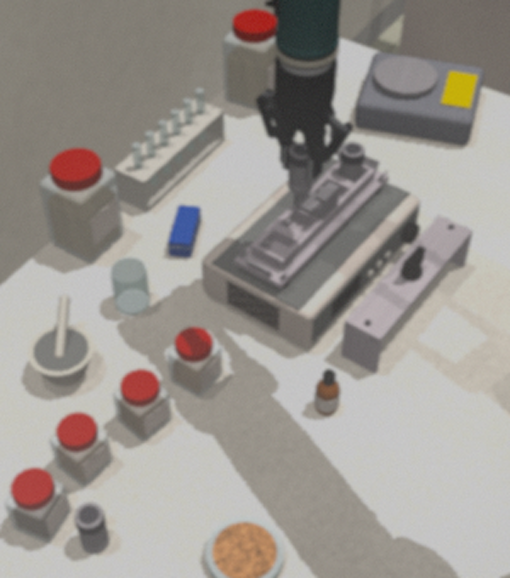

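Jar 2 is out and no specimen jar has moved. Moving it to spec2.

Run:
```python
from h import *
plan(564,295,212)
```

```text
t 23.9 tcp [ 580.7 -140.7  209.5] rot [-2.2771e+00 -2.1628e+00  1.0000e-03] F [ 0.3  1.  -3.5] w 0.376 q [-0.279  0.134  1.799 -0.     1.21  -0.228]
yaw 87.1 twist -0.0 | shift now [434.3 -39.1  -2.4] | after twist [434.3 -39.1  -2.4]
```

Call:
drive_tool --steps '[[[24, 0, 0], 0], [[35, -3, 0], 0], [[35, -3, 0], 0], [[35, -3, 0], 0], [[35, -3, 0], 0], [[35, -3, 0], 0], [[35, -3, 0], 0], [[35, -3, 0], 0]]'

```text
time: 24.57
tool_pos: [0.5726, 0.1302, 0.2081]
tcp_rot: [-2.277, -2.162, 0.005]
wrist_force: [0.8, 0.3, -1.9]
width: 0.374
```

Call:
drive_tool --steps '[[[35, -3, 0], 0], [[35, -3, 0], 0], [[35, -4, 0], 0], [[35, -4, 0], 0], [[25, -4, 0], 0], [[0, 0, 0], -7], [[0, 0, 0], -7], [[0, 0, 0], -7]]'

```text
time: 25.23
tool_pos: [0.5632, 0.295, 0.2077]
tcp_rot: [-1.834, -2.548, 0.006]
wrist_force: [0.8, -0.2, -2.5]
width: 0.375
```

Call:
drive_tool --steps '[[[0, 0, 0], -7], [[0, 0, 0], -7], [[0, 0, 0], -7], [[0, 0, 0], -7], [[0, 0, 0], -7], [[0, 0, 0], -7], [[0, 0, 0], -7], [[0, 0, 0], -3]]'

```text
time: 25.9
tool_pos: [0.5635, 0.294, 0.2078]
tcp_rot: [-0.535, -3.092, 0.004]
wrist_force: [0.3, -0.7, -3.5]
width: 0.372
```

Call:
drive_tool --steps '[[[0, 0, 0], 0], [[0, 0, 0], 0]]'

```text
time: 26.07
tool_pos: [0.5638, 0.2941, 0.2085]
tcp_rot: [-0.546, -3.091, 0.003]
wrist_force: [-0.0, 0.2, -2.9]
width: 0.377
```

Run:
```python
from h import *
plan(564,295,24,160)
t,s=specs("s5")
crop("e3",t,(120,170,340,340),3.4);crop("e4",s,(150,200,400,420),2.6)
```

```text
t 26.07 tcp [563.8 294.1 208.5] rot [-5.4650e-01 -3.0911e+00  2.8000e-03] F [-0.   0.2 -2.9] w 0.377 q [ 0.442  0.208  1.715  0.     1.222 -0.779]
yaw 159.9 twist -0.1 | shift now [ -0.2   1.3 184.5] | after twist [ -0.2   1.3 184.5]
```

View pics/e3.png

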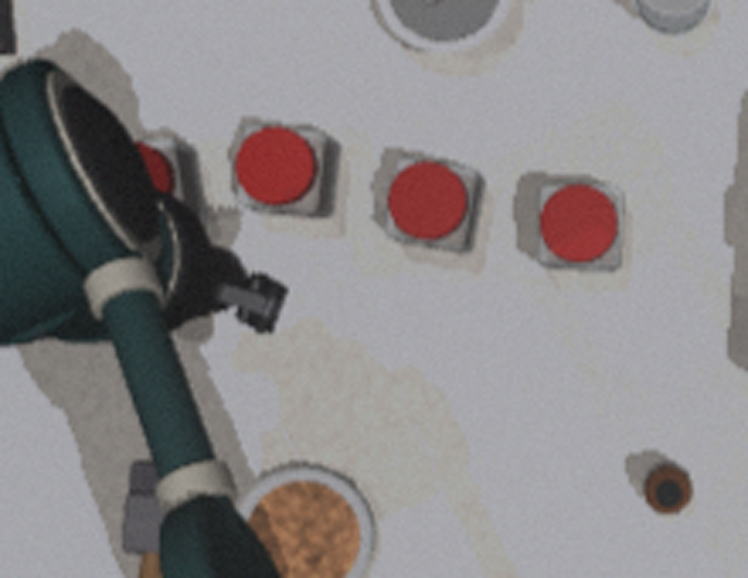

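View pics/e4.png

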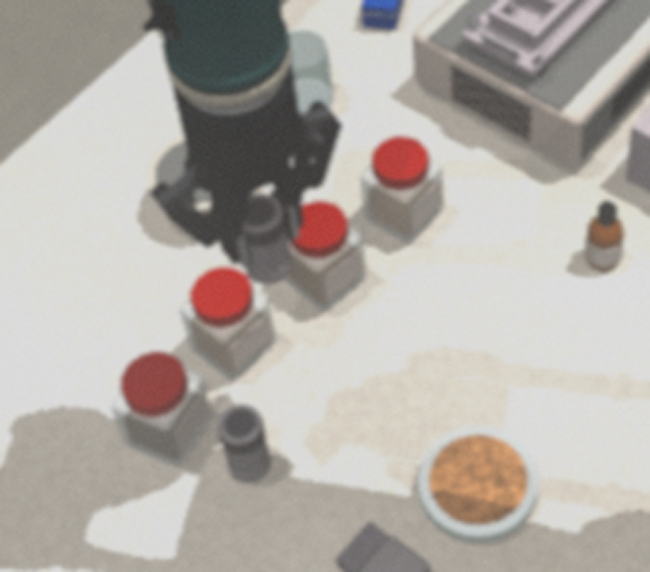

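Jar 2 is hanging over its place. I'll turn the jaws a little further so the finger linkage stays clear of spec1, then lower.

Call:
drive_tool --steps '[[[0, 1, 30], -7], [[0, 0, 35], -7], [[0, 0, 40], 0], [[0, 0, 35], 0], [[0, 0, 20], 0], [[0, 0, 8], 0], [[0, 0, 4], 0], [[0, 0, 0], 0]]'

```text
time: 26.83
tool_pos: [0.5653, 0.2955, 0.0383]
tcp_rot: [-0.164, -3.137, 0.0]
wrist_force: [-0.0, 0.7, -2.4]
width: 0.376
```

Run:
```python
from h import *
plan(564,295,24)
snap("e5","side",(150,250,350,420),3.5)
```

```text
t 26.83 tcp [565.3 295.5  38.3] rot [-1.6380e-01 -3.1371e+00  2.0000e-04] F [-0.   0.7 -2.4] w 0.376 q [ 0.443  0.373  1.845  0.     0.924 -1.024]
yaw 174.0 twist -0.0 | shift now [ 1.2 -0.6 14.3] | after twist [ 1.2 -0.6 14.3]
```

View pics/e5.png

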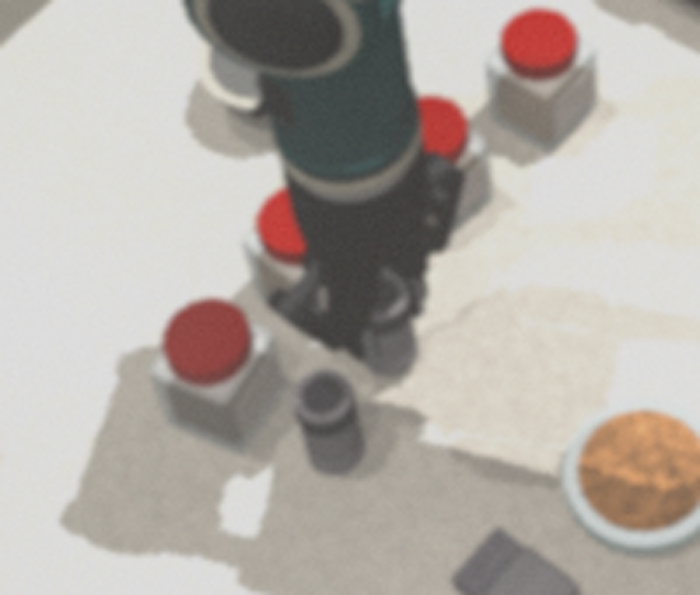

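It's clear of jar 1 and the specimen jars. Lowering to contact.

Call:
drive_tool --steps '[[[1, 0, 6], 0], [[0, 0, 4], 0], [[0, 0, 2], 0], [[0, 0, 1.5], 0], [[0, 0, 1], 0], [[0, 0, 0], 0], [[0, 0, 0], 0]]'

```text
time: 27.47
tool_pos: [0.5643, 0.2957, 0.0245]
tcp_rot: [0.163, 3.137, 0.0]
wrist_force: [-1.1, -0.3, 0.7]
width: 0.375
```

Run:
```python
from h import *
plan(564,295,24)
```

```text
t 27.47 tcp [564.3 295.7  24.5] rot [1.631e-01 3.137e+00 3.000e-04] F [-1.1 -0.3  0.7] w 0.375 q [ 0.444  0.389  1.854  0.     0.899 -1.023]
yaw 174.0 twist -0.0 | shift now [ 0.2 -0.7  0.5] | after twist [ 0.2 -0.7  0.5]
```

Call:
drive_tool --steps '[[[0, 0, 0.6], 0], [[0, 0, 0], 0], [[0, 0, 0], 0]]'

```text
time: 27.72
tool_pos: [0.5643, 0.2957, 0.0244]
tcp_rot: [0.163, 3.137, 0.0]
wrist_force: [-3.4, -1.0, 3.8]
width: 0.375
```

Call:
drive_tool --steps '[[[0, 0, 0], 0], [[0, 0, 0], 0], [[0, 0, 0], 0], [[0, 0, 0], 0], [[0, 0, -15], 0], [[0, 0, -35], 0], [[0, 0, -40], 0], [[0, 0, -40], 0]]' --jaw 0.52

```text
time: 28.38
tool_pos: [0.5631, 0.2951, 0.1533]
tcp_rot: [-0.163, -3.135, 0.002]
wrist_force: [0.5, 1.1, 0.5]
width: 0.519
```

Call:
drive_tool --steps '[[[0, 0, -40], 7], [[0, 0, -10], 7], [[0, 0, 0], 7], [[0, 0, 0], 7], [[0, 0, 0], 7], [[0, 0, 0], 7], [[0, 0, 0], 7], [[0, 0, 0], 7]]'

```text
time: 29.05
tool_pos: [0.5641, 0.2956, 0.2032]
tcp_rot: [1.625, 2.689, 0.0]
wrist_force: [-0.1, -0.4, -0.3]
width: 0.521
```

Call:
drive_tool --steps '[[[0, 0, 0], 7], [[0, 0, 0], 7], [[0, 0, 0], 7], [[0, 0, 0], 7], [[0, 0, 0], 3], [[0, 0, 0], 0], [[0, 0, 0], 0]]' --jaw 1

```text
time: 29.63
tool_pos: [0.5641, 0.2955, 0.2032]
tcp_rot: [-2.276, -2.166, 0.0]
wrist_force: [-0.2, 0.2, -0.5]
width: 1.002
```

Run:
```python
from h import *
plan(573.5,-276,198,87)
t,s=specs("s6")
crop("f3",t,(120,190,320,340),4);crop("f4",s,(150,270,350,420),4)
```

```text
t 29.63 tcp [564.1 295.5 203.2] rot [-2.2760e+00 -2.1655e+00  1.0000e-04] F [-0.2  0.2 -0.5] w 1.002 q [ 0.443  0.211  1.721 -0.     1.209  0.493]
yaw 87.2 twist 0.2 | shift now [-570.4   37.8    5.2] | after twist [-570.3   39.3    5.2]
```

View pics/f4.png

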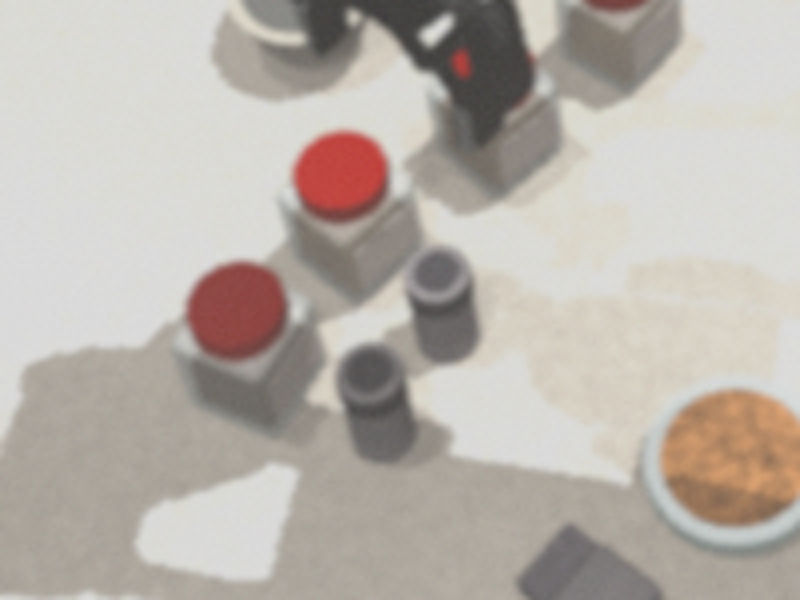

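Jars 1 and 2 both stand in place. Going to jar 4.

Call:
drive_tool --steps '[[[-25, 0, 0], 0], [[-36, 2, 0], 0], [[-36, 2, 0], 0], [[-36, 2, 0], 0], [[-36, 2, 0], 0], [[-36, 2, 0], 0], [[-36, 2, 0], 0], [[-36, 2, 0], 0]]'

```text
time: 30.4
tool_pos: [0.5636, 0.0166, 0.2036]
tcp_rot: [2.276, 2.165, 0.001]
wrist_force: [0.4, -0.1, -0.5]
width: 0.998
```

Call:
drive_tool --steps '[[[-36, 3, 0], 0], [[-36, 3, 0], 0], [[-36, 3, 0], 0], [[-36, 3, 0], 0], [[-36, 3, 0], 0], [[-36, 3, 0], 0], [[-36, 3, 0], 0], [[-25, 3, 0], 0]]'

```text
time: 31.07
tool_pos: [0.5732, -0.2629, 0.2034]
tcp_rot: [2.278, 2.162, -0.001]
wrist_force: [1.1, -0.3, 0.1]
width: 1.0
```

Call:
drive_tool --steps '[[[-16, 1, 2], 0], [[0, 0, 0], 0], [[0, 0, 0], 0], [[0, 0, 0], 0]]'

```text
time: 31.4
tool_pos: [0.5736, -0.2745, 0.2009]
tcp_rot: [-2.276, -2.163, -0.0]
wrist_force: [-0.7, 0.0, -0.9]
width: 0.997
```

Run:
```python
from h import *
plan(573.5,-276,124,87)
snap("g3","side",(330,40,490,190),3.8)
```

```text
t 31.4 tcp [ 573.6 -274.5  200.9] rot [-2.2763e+00 -2.1633e+00 -5.0000e-04] F [-0.7  0.  -0.9] w 0.997 q [-4.860e-01  2.120e-01  1.725e+00  1.000e-03  1.206e+00 -4.350e-01]
yaw 87.1 twist 0.1 | shift now [-1.6  0.1 76.9] | after twist [-1.6  0.1 76.9]
```

View pics/g3.png

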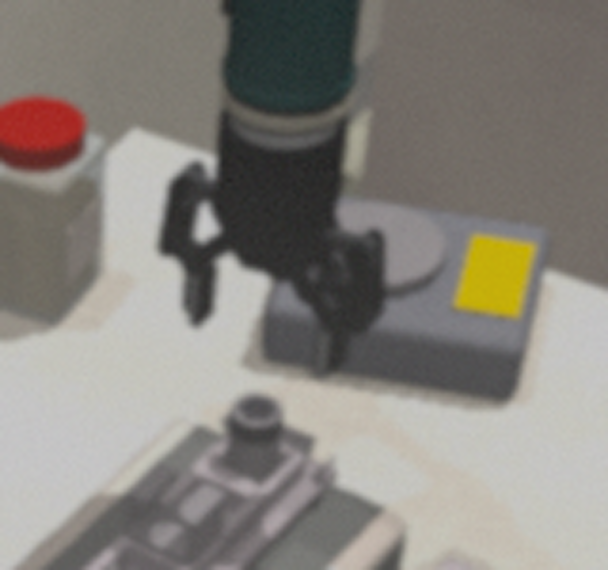

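The gripper is above jar 4. Lowering and gripping.

Call:
drive_tool --steps '[[[-1.5, 0, 20], 0], [[0, 0, 20], 0], [[0, 0, 20], 0], [[0, 0, 10], 0], [[0, 0, 6], 0], [[0, 0, 0], 0], [[0, 0, 0], 0]]'

```text
time: 32.03
tool_pos: [0.5741, -0.2768, 0.1259]
tcp_rot: [2.277, 2.164, 0.0]
wrist_force: [0.3, 0.1, 0.5]
width: 1.0
```

Run:
```python
from h import *
plan(573.5,-276,124,87)
```

```text
t 32.03 tcp [ 574.1 -276.8  125.9] rot [2.2766e+00 2.1641e+00 4.0000e-04] F [0.3 0.1 0.5] w 1.0 q [-0.488  0.276  1.791  0.     1.074 -0.438]
yaw 87.1 twist 0.1 | shift now [ 0.7 -0.6  1.9] | after twist [ 0.7 -0.6  1.9]
```

Call:
drive_tool --steps '[[[0, 0, 1.9], 0], [[0, 0, 0], 0], [[0, 0, 0], 0], [[0, 0, 0], 0], [[0, 0, 0], 0], [[0, 0, 0], 0], [[0, 0, 0], 0], [[0, 0, 0], 0]]' --jaw 0

```text
time: 32.7
tool_pos: [0.5743, -0.2775, 0.1245]
tcp_rot: [2.277, 2.162, 0.001]
wrist_force: [-0.6, 0.4, 5.7]
width: 0.377
```

Call:
drive_tool --steps '[[[0, 0, 0], 0], [[0, 0, 0], 0], [[0, 0, -3], 0], [[0, 0, -4], 0], [[0, 0, -5], 0], [[0, 0, -5], 0], [[0, 0, -10], 0], [[0, 0, 0], 0]]'

```text
time: 33.37
tool_pos: [0.5751, -0.2779, 0.1538]
tcp_rot: [2.275, 2.161, 0.002]
wrist_force: [-0.1, -0.6, -1.4]
width: 0.375
```

Call:
drive_tool --steps '[[[0, 0, -20], 0], [[0, 0, -20], 0], [[0, 0, -20], 0], [[0, 0, 0], 0], [[0, 0, 0], 0]]'

```text
time: 33.78
tool_pos: [0.5749, -0.2778, 0.2128]
tcp_rot: [2.275, 2.16, 0.002]
wrist_force: [0.2, -0.5, -2.0]
width: 0.378
```

Run:
```python
from h import *
st()
t,s=specs("s7")
crop("g4",s,(190,60,490,400),1.7)
for r in red(t,(130,195,330,300)): print(r, onz("top",r,.08)*1000)
for c in[(.5973,.0905)]:
    for im in({"top":t},{"top":t,"side":s}): x,f=fitspec(im,c);print(np.round(x[:2]*1000,1),round(x[2],1),round(x[3]*1000,1),round(f,1))
```

```text
t 33.78 tcp [ 574.9 -277.8  212.8] rot [2.2746 2.1604 0.0023] F [ 0.2 -0.5 -2. ] w 0.378 q [-0.489  0.204  1.711 -0.     1.221 -0.438]
[158.14355231 222.70559611] [626.58784046 372.30301064  80.        ]
[200.5163728  218.40554156] [635.20989509 282.26839996  80.        ]
[245.25440806 228.59697733] [612.53954009 186.67560085  80.        ]
[289.65641026 235.32820513] [597.26069224  91.36842312  80.        ]
[595.3  90.1] -3.4 55.0 -358.6
[597.2  88.5] -2.8 76.2 -744.7
```

View pics/g4.png

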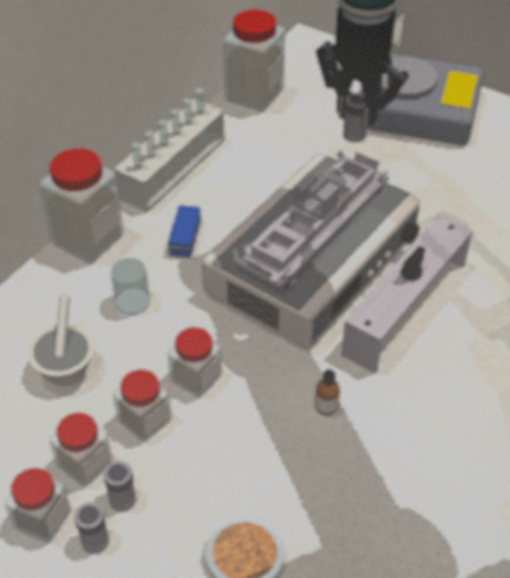

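Jar 4 is out, all the pockets are empty and no specimen jar has moved. Moving to spec4.

Run:
```python
from h import *
plan(524.5,93,210)
```

```text
t 33.88 tcp [ 573.  -276.9  209.5] rot [-2.2770e+00 -2.1627e+00  6.0000e-04] F [-1.   0.1 -2.9] w 0.377 q [-0.489  0.207  1.715  0.     1.222 -0.438]
yaw 87.0 twist -0.0 | shift now [ 3.669e+02 -6.750e+01 -2.000e-01] | after twist [ 3.669e+02 -6.750e+01 -2.000e-01]
```

Call:
drive_tool --steps '[[[22, 0, 0], 0], [[35, -7, 0], 0], [[35, -7, 0], 0], [[35, -7, 0], 0], [[35, -7, 0], 0], [[35, -7, 0], 0], [[35, -7, 0], 0], [[35, -7, 0], 0]]'

```text
time: 34.55
tool_pos: [0.5366, -0.0063, 0.2083]
tcp_rot: [-2.276, -2.161, 0.004]
wrist_force: [0.6, 0.6, -2.5]
width: 0.373
```

Call:
drive_tool --steps '[[[35, -7, 0], 0], [[35, -7, 0], 0], [[30, -4.5, 0], 0], [[0, 0, 0], -7], [[0, 0, 0], -7], [[0, 0, 0], -7], [[0, 0, 0], -7], [[0, 0, 0], -7]]'

```text
time: 35.22
tool_pos: [0.5237, 0.0929, 0.2082]
tcp_rot: [-1.511, -2.751, 0.003]
wrist_force: [0.2, -0.8, -1.5]
width: 0.372
```

Call:
drive_tool --steps '[[[0, 0, 0], -7], [[0, 0, 0], -7], [[0, 0, 0], -7], [[0, 0, 0], -7], [[0, 0, 0], -7], [[0, 0, 0], -7], [[0, 0, 0], -7], [[0, 0, 0], -7]]'

```text
time: 35.88
tool_pos: [0.5237, 0.0926, 0.2082]
tcp_rot: [-0.044, -3.138, 0.001]
wrist_force: [-0.5, -0.6, -1.9]
width: 0.373
```

Call:
drive_tool --steps '[[[0, 0, 0], 0], [[0, 0, 0], 0]]'

```text
time: 36.05
tool_pos: [0.5241, 0.0927, 0.2088]
tcp_rot: [-0.059, -3.138, 0.001]
wrist_force: [0.3, -0.5, -3.2]
width: 0.377
```

Run:
```python
from h import *
plan(524.5,93,24,178)
t,s=specs("s8")
crop("e6",t,(120,170,340,340),3.4)
```

```text
t 36.05 tcp [524.1  92.7 208.8] rot [-5.8800e-02 -3.1382e+00  6.0000e-04] F [ 0.3 -0.5 -3.2] w 0.377 q [ 0.128  0.011  1.932  0.     1.201 -1.405]
yaw 177.9 twist -0.1 | shift now [ -0.9   0.4 184.8] | after twist [ -0.9   0.4 184.8]
```

View pics/e6.png

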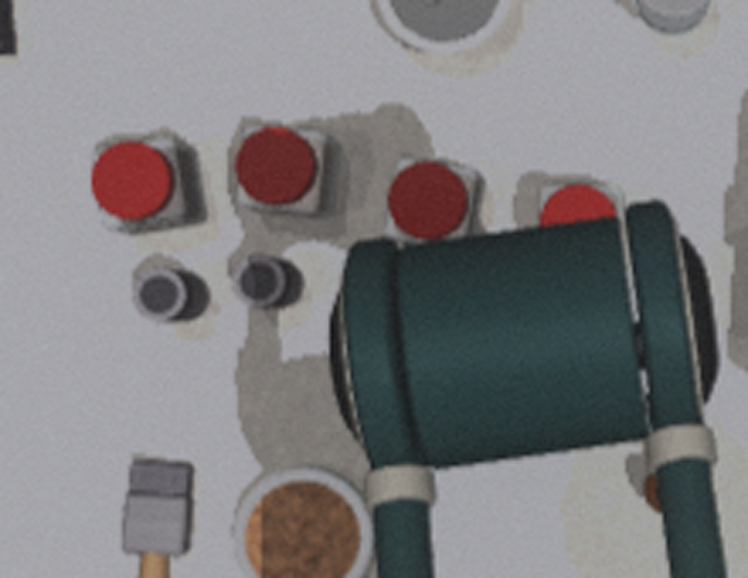

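Jars 1 and 2 look right from above. Lowering jar 4.

Call:
drive_tool --steps '[[[0, 0, 35], 0], [[0, 0, 40], 0], [[0, 0, 40], 0], [[0, 0, 35], 0], [[0, 0, 16], 0], [[0, 0, 7], 0], [[0, 0, 0], 0], [[0, 0, 0], 0]]'

```text
time: 36.82
tool_pos: [0.5259, 0.0929, 0.0381]
tcp_rot: [0.055, 3.14, 0.0]
wrist_force: [0.9, 0.6, -1.9]
width: 0.376
```

Run:
```python
from h import *
plan(524.5,93,24,178)
```

```text
t 36.82 tcp [525.9  92.9  38.1] rot [5.4800e-02 3.1402e+00 2.0000e-04] F [ 0.9  0.6 -1.9] w 0.376 q [ 0.128  0.202  2.073 -0.     0.866 -1.408]
yaw 178.0 twist -0.0 | shift now [ 1.4  0.1 14.1] | after twist [ 1.4  0.1 14.1]
```

Call:
drive_tool --steps '[[[1, 0, 6], 0], [[0, 0, 4], 0], [[0, 0, 2], 0], [[0, 0, 1.2], 0], [[0, 0, 1], 0], [[0, 0, 0], 0], [[0, 0, 0], 0]]'

```text
time: 37.4
tool_pos: [0.5246, 0.0929, 0.0245]
tcp_rot: [0.053, 3.14, 0.0]
wrist_force: [-3.9, -0.5, 5.2]
width: 0.372
```

Run:
```python
from h import *
plan(524.5,93,24,178)
```

```text
t 37.4 tcp [524.6  92.9  24.5] rot [5.3400e-02 3.1405e+00 1.0000e-04] F [-3.9 -0.5  5.2] w 0.372 q [ 0.129  0.22   2.083 -0.     0.838 -1.408]
yaw 178.1 twist 0.1 | shift now [0.1 0.1 0.5] | after twist [0.1 0.1 0.5]
```

Contact. Releasing and rising.

Call:
drive_tool --steps '[[[0, 0, 0], 0], [[0, 0, 0], 0], [[0, 0, 0], 0], [[0, 0, 0], 0], [[0, 0, -15], 0], [[0, 0, -35], 0], [[0, 0, -40], 0], [[0, 0, -40], 0]]' --jaw 0.6

```text
time: 38.07
tool_pos: [0.523, 0.0927, 0.1535]
tcp_rot: [-0.053, -3.138, 0.001]
wrist_force: [0.8, 0.4, 0.9]
width: 0.602
```

Call:
drive_tool --steps '[[[0, 0, -40], 7], [[0, 0, 0], 7], [[0, 0, 0], 7], [[0, 0, 0], 7], [[0, 0, 0], 7], [[0, 0, 0], 7], [[0, 0, 0], 7], [[0, 0, 0], 7]]'

```text
time: 38.73
tool_pos: [0.524, 0.0928, 0.1931]
tcp_rot: [-1.53, -2.744, 0.0]
wrist_force: [-0.1, 0.4, -0.1]
width: 0.6
```

Call:
drive_tool --steps '[[[0, 0, 0], 7], [[0, 0, 0], 7], [[0, 0, 0], 7], [[0, 0, 0], 7], [[0, 0, 0], 7], [[0, 0, 0], 1], [[0, 0, 0], 0]]' --jaw 0.45

```text
time: 39.32
tool_pos: [0.5241, 0.0928, 0.1931]
tcp_rot: [-2.294, -2.146, 0.0]
wrist_force: [-0.1, 0.9, 0.4]
width: 0.452
```

Run:
```python
from h import *
plan(419.5,-180,194,86)
```

```text
t 39.32 tcp [524.1  92.8 193.1] rot [-2.2943e+00 -2.1460e+00  1.0000e-04] F [-0.1  0.9  0.4] w 0.452 q [0.128 0.022 1.951 0.    1.169 0.195]
yaw 86.2 twist 0.2 | shift now [-279.2  -86.2   -0.9] | after twist [-279.5  -85.3   -0.9]
```

Call:
drive_tool --steps '[[[-20, -10, 0], 0], [[-35, -12, 0], 0], [[-35, -12, 0], 0], [[-35, -12, 0], 0], [[-35, -12, 0], 0], [[-35, -12, 0], 0], [[-35, -10, 0], 0], [[-30, -4.2, 0], 0]]'

```text
time: 39.98
tool_pos: [0.4206, -0.1624, 0.1933]
tcp_rot: [2.293, 2.147, -0.001]
wrist_force: [0.6, -0.3, 0.2]
width: 0.449
```

Call:
drive_tool --steps '[[[-19.2, -2, 0], 0], [[0, 0, 0], 0], [[0, 0, 0], 0], [[0, 0, 0], 0]]'

```text
time: 40.32
tool_pos: [0.4189, -0.1793, 0.1931]
tcp_rot: [-2.295, -2.144, -0.001]
wrist_force: [0.6, 0.1, 0.4]
width: 0.454
```

Run:
```python
from h import *
plan(419.5,-180,85.2,86)
t,s=specs("s9")
crop("h1",t,(110,180,510,400),2);crop("h2",s,(150,100,550,400),2)
for r in red(t,(130,195,330,300)): print(r, onz("top",r,.08)*1000)
```

```text
t 40.32 tcp [ 418.9 -179.3  193.1] rot [-2.2952e+00 -2.1443e+00 -6.0000e-04] F [0.6 0.1 0.4] w 0.454 q [-4.590e-01 -1.320e-01  2.096e+00  1.000e-03  1.177e+00 -3.920e-01]
yaw 86.1 twist 0.1 | shift now [ -0.8   0.7 107.9] | after twist [ -0.8   0.7 107.9]
[158.1868932  222.71116505] [626.57522086 372.21110339  80.        ]
[200.47014925 218.45024876] [635.11419636 282.36682467  80.        ]
[245.22613065 228.60050251] [612.53238976 186.73620474  80.        ]
[289.64781491 235.30077121] [597.32014136  91.38652706  80.        ]
```

View pics/h1.png

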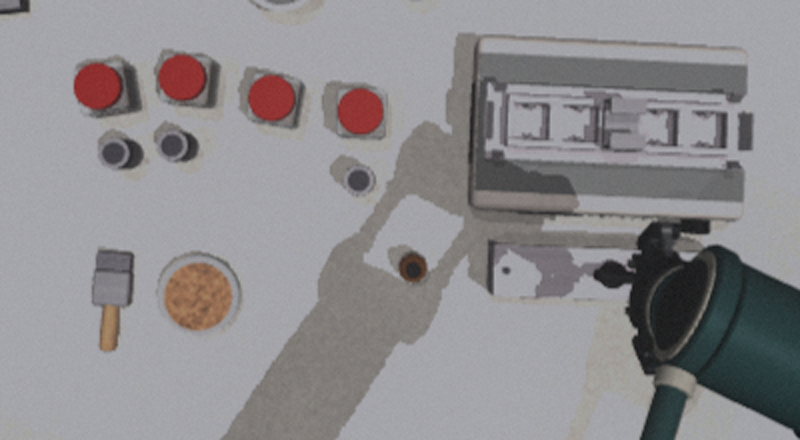

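View pics/h2.png

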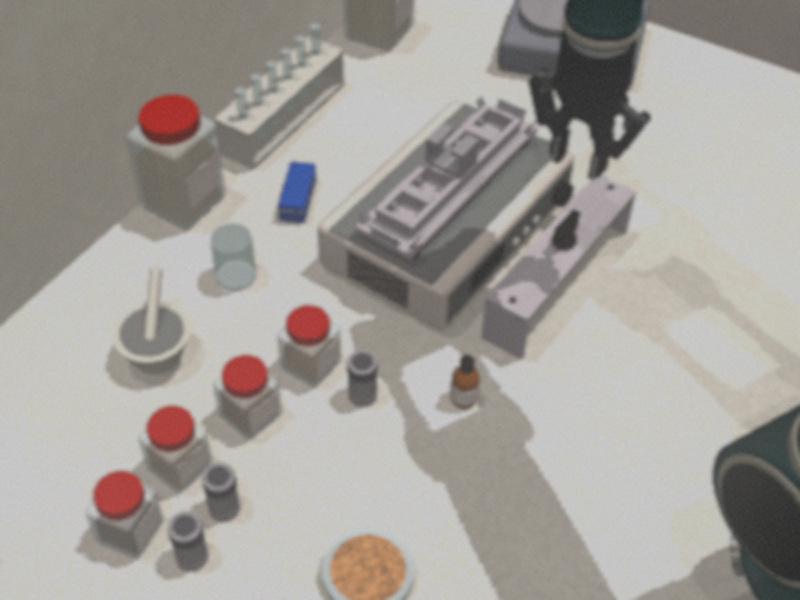

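All three jars stand in front of their specimens and pockets 1–4 are empty. Re-gripping the knob.

Call:
drive_tool --steps '[[[-0.6, 0, 20], 0], [[0, 0, 30], 0], [[0, 0, 30], 0], [[0, 0, 15], 0], [[0, 0, 7], 0], [[0, 0, 4], 0], [[0, 0, 0], 0], [[0, 0, 0], 0]]'

```text
time: 41.08
tool_pos: [0.4199, -0.1804, 0.0883]
tcp_rot: [2.295, 2.143, 0.001]
wrist_force: [-0.1, -0.7, 0.0]
width: 0.451
```

Run:
```python
from h import *
plan(419.5,-180,85.2,86)
```

```text
t 41.08 tcp [ 419.9 -180.4   88.3] rot [2.2945e+00 2.1434e+00 1.1000e-03] F [-0.1 -0.7  0. ] w 0.451 q [-0.46  -0.012  2.197  0.     0.954 -0.392]
yaw 86.1 twist 0.1 | shift now [ 0.4 -0.5  3.1] | after twist [ 0.4 -0.5  3.1]
```

Call:
drive_tool --steps '[[[0, -0.3, 3], 0], [[0, 0, 0], 0], [[0, 0, 0], 0], [[0, 0, 0], 0], [[0, 0, 0], 0], [[0, 0, 0], 0], [[0, 0, 0], 0], [[0, 0, 0], 0]]' --jaw 0 --force 60

```text
time: 41.75
tool_pos: [0.4195, -0.1807, 0.0852]
tcp_rot: [2.295, 2.142, 0.001]
wrist_force: [0.3, 0.8, 5.1]
width: 0.127
```

Run:
```python
from h import *
plan(419.5,-180,85.2,86)
```

```text
t 41.75 tcp [ 419.5 -180.7   85.2] rot [2.2954e+00 2.1421e+00 1.5000e-03] F [0.3 0.8 5.1] w 0.127 q [-0.461 -0.008  2.2    0.     0.947 -0.393]
yaw 86.0 twist 0.0 | shift now [ 0.7 -0.1  0. ] | after twist [ 0.7 -0.1  0. ]
```

Call:
drive_tool --steps '[[[0, 0, -5], 0], [[0, 0, -10], 0], [[0, 0, -25], 0], [[0, 0, -35], 0], [[0, 0, -40], 0], [[0, 0, -40], 0], [[0, 0, -20], 0], [[0, 0, 0], 0]]'

```text
time: 42.42
tool_pos: [0.4211, -0.1818, 0.2654]
tcp_rot: [2.29, 2.137, 0.005]
wrist_force: [1.2, 0.0, -3.7]
width: 0.131
```

Call:
drive_tool --steps '[[[0, 0, 0], 0], [[0, 0, 0], 0], [[0, 0, 0], 0]]'

```text
time: 42.67
tool_pos: [0.4165, -0.1794, 0.2558]
tcp_rot: [-2.293, -2.139, 0.003]
wrist_force: [-0.3, -0.1, -5.0]
width: 0.126
```

Run:
```python
from h import *
plan(579.6,-180,260)
snap("h3","side",(250,60,550,285),2.6)
```

```text
t 42.67 tcp [ 416.5 -179.4  255.8] rot [-2.2925 -2.1395  0.0035] F [-0.3 -0.1 -5. ] w 0.126 q [-0.462 -0.177  2.018 -0.     1.307 -0.392]
yaw 86.0 twist -0.0 | shift now [ 10.6 162.7  -5.1] | after twist [ 10.6 162.7  -5.1]
```

View pics/h3.png

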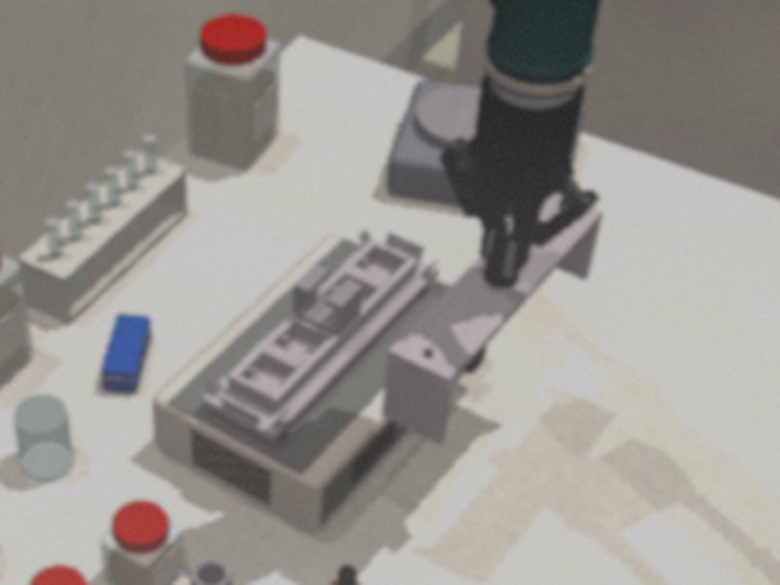

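The bar is hanging as before. Moving back over the deck.

Call:
drive_tool --steps '[[[1, 15, 0], 0], [[2, 30, 0], 0], [[2, 35, 0], 0], [[2, 35, 0], 0], [[2, 30, 0], 0], [[1, 17, 0], 0], [[0, 0, 0], 0], [[0, 0, 0], 0]]'

```text
time: 43.38
tool_pos: [0.5803, -0.181, 0.2561]
tcp_rot: [-2.292, -2.141, 0.004]
wrist_force: [-0.6, 1.0, -5.3]
width: 0.128
```

Call:
drive_tool --steps '[[[0, 0, 0], 0], [[0, 0, 0], 0], [[0, 0, 0], 0], [[0, 0, 0], 0]]'

```text
time: 43.72
tool_pos: [0.5801, -0.1816, 0.2593]
tcp_rot: [-2.297, -2.143, 0.0]
wrist_force: [-0.3, -0.0, -3.4]
width: 0.129
```

Run:
```python
from h import *
plan(579.6,-180.5,205)
```

```text
t 43.72 tcp [ 580.1 -181.6  259.3] rot [-2.2972e+00 -2.1430e+00  1.0000e-04] F [-0.3 -0.  -3.4] w 0.129 q [-0.344  0.122  1.72  -0.     1.3   -0.275]
yaw 86.0 twist -0.0 | shift now [ 1.1 -0.6 54.3] | after twist [ 1.1 -0.6 54.3]
```

Call:
drive_tool --steps '[[[1, -0.5, 15], 0], [[0, 0, 15], 0], [[0, 0, 12], 0], [[0, 0, 0], 0], [[0, 0, 0], 0], [[0, 0, 0], 0]]'

```text
time: 44.22
tool_pos: [0.5807, -0.1807, 0.2179]
tcp_rot: [2.296, 2.143, 0.001]
wrist_force: [0.1, 0.0, -4.5]
width: 0.128
```

Run:
```python
from h import *
plan(579.6,-180.5,186)
t,s=specs("s10")
crop("h4",s,(300,90,460,240),3.8);crop("h5",t,(335,180,500,305),4.5)
```

```text
t 44.22 tcp [ 580.7 -180.7  217.9] rot [2.2962e+00 2.1428e+00 7.0000e-04] F [ 0.1  0.  -4.5] w 0.128 q [-0.343  0.147  1.769  0.     1.225 -0.274]
yaw 86.0 twist -0.0 | shift now [ 0.1 -1.1 31.9] | after twist [ 0.1 -1.1 31.9]
```

View pics/h4.png

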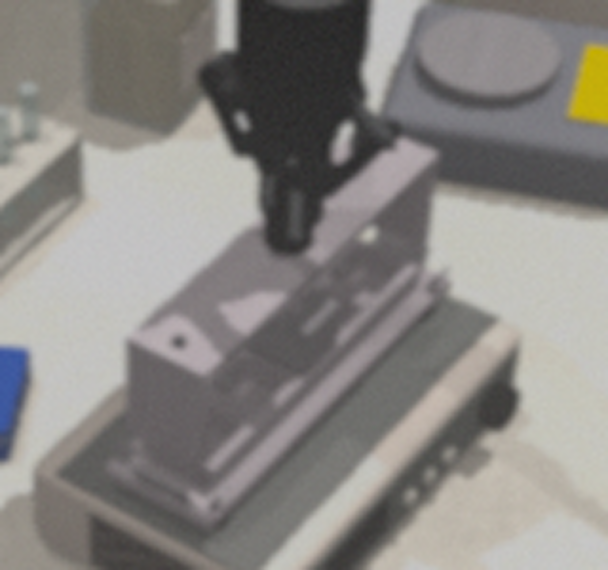

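View pics/h5.png

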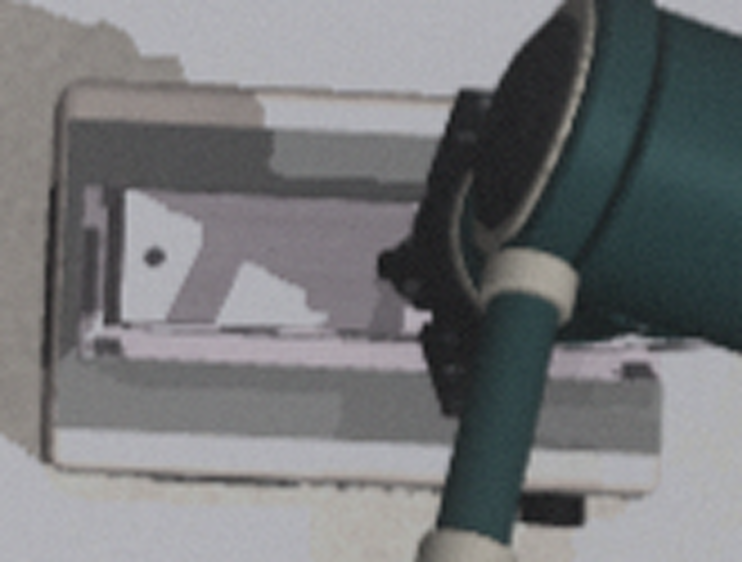

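The legs sit over the guides and aligned. Lowering slowly while watching the force.

Call:
drive_tool --steps '[[[0, -0.5, 6], 0], [[0, 0, 5], 0], [[0, 0, 4], 0], [[0, 0, 3], 0], [[0, 0, 0], 0]]'

```text
time: 44.73
tool_pos: [0.5792, -0.1802, 0.1978]
tcp_rot: [-2.295, -2.142, 0.002]
wrist_force: [-0.7, 0.5, -4.2]
width: 0.127
```

Call:
drive_tool --steps '[[[0, 0, 3], 0], [[0, 0, 3], 0], [[0, 0, 2], 0], [[0, 0, 0], 0], [[0, 0, 0], 0]]'

```text
time: 45.15
tool_pos: [0.5798, -0.1804, 0.191]
tcp_rot: [-2.296, -2.143, 0.0]
wrist_force: [-0.5, -0.7, -3.4]
width: 0.123
```

Run:
```python
from h import *
plan(579.6,-180.5,186);print(bot.read_state()["torque"])
```

```text
t 45.15 tcp [ 579.8 -180.4  191. ] rot [-2.2964e+00 -2.1433e+00  3.0000e-04] F [-0.5 -0.7 -3.4] w 0.123 q [-0.343  0.165  1.798  0.     1.178 -0.274]
yaw 86.1 twist -0.0 | shift now [-0.1 -0.2  5. ] | after twist [-0.1 -0.2  5. ]
[ 0.01542222 -0.02725955  0.01820026]
```

Call:
drive_tool --steps '[[[0, 0, 2], 0], [[0, 0, 2], 0], [[0, 0, 1.5], 0], [[0, 0, 0.8], 0], [[0, 0, 0], 0], [[0, 0, 0], 0]]'

```text
time: 45.65
tool_pos: [0.58, -0.1805, 0.1853]
tcp_rot: [2.296, 2.143, 0.0]
wrist_force: [-1.0, 0.0, -1.6]
width: 0.126
```

Run:
```python
from h import *
plan(579.6,-180.5,186);print(bot.read_state()["torque"])
```

```text
t 45.65 tcp [ 580.  -180.5  185.3] rot [2.2965e+00 2.1434e+00 2.0000e-04] F [-1.   0.  -1.6] w 0.126 q [-0.343  0.17   1.804  0.     1.167 -0.274]
yaw 86.0 twist -0.0 | shift now [-0.1 -0.4 -0.7] | after twist [-0.1 -0.4 -0.7]
[0.0155379  0.21212595 0.02850869]
```

The bar is seated at 185.3, the same as at the start. Turning clockwise.

Call:
drive_tool --steps '[[[0, 0, 0.7], 5], [[0, 0, 0], 5], [[0, 0, 0], 5], [[0, 0, 0], 5], [[0, 0, 0], 5], [[0, 0, 0], 5], [[0, 0, 0], 5], [[0, 0, 0], 5]]'

```text
time: 46.32
tool_pos: [0.5803, -0.1806, 0.1853]
tcp_rot: [2.893, 1.223, 0.001]
wrist_force: [-2.1, 0.4, 0.5]
width: 0.13
```

Call:
drive_tool --steps '[[[0, 0, 0], 5], [[0, 0, 0], 5], [[0, 0, 0], 5], [[0, 0, 0], 5], [[0, 0, 0], 5], [[0, 0, 0], 5], [[0, 0, 0], 3], [[0, 0, 0], 0]]'

```text
time: 46.98
tool_pos: [0.5804, -0.1808, 0.1853]
tcp_rot: [3.121, 0.355, 0.002]
wrist_force: [-1.5, -0.5, 0.9]
width: 0.131
```

Run:
```python
from h import *
s=st();print(s["torque"],yaw(s))
```

```text
t 46.98 tcp [ 580.4 -180.8  185.3] rot [3.1206e+00 3.5480e-01 1.9000e-03] F [-1.5 -0.5  0.9] w 0.131 q [-0.343  0.17   1.804 -0.     1.166  1.002]
[ 0.01864383  0.37319133 -0.08088506] 12.973331089132206
```

Call:
drive_tool --steps '[[[0, 0, 0], 3], [[0, 0, 0], 3], [[0, 0, 0], 2], [[0, 0, 0], 0], [[0, 0, 0], 0]]'

```text
time: 47.4
tool_pos: [0.5806, -0.1808, 0.1853]
tcp_rot: [3.137, 0.142, 0.003]
wrist_force: [-0.8, 0.4, 3.5]
width: 0.13
```

Run:
```python
from h import *
s=st();print(s["torque"],yaw(s))
```

```text
t 47.4 tcp [ 580.6 -180.8  185.3] rot [3.1373e+00 1.4180e-01 2.6000e-03] F [-0.8  0.4  3.5] w 0.13 q [-0.343  0.17   1.804 -0.     1.166  1.138]
[-0.07999232  0.25135164  0.10582377] 5.174911034452682
```

Call:
drive_tool --steps '[[[0, 0, 0], 2], [[0, 0, 0], 1], [[0, 0, 0], 0], [[0, 0, 0], 0]]'

```text
time: 47.73
tool_pos: [0.5802, -0.1808, 0.1853]
tcp_rot: [3.14, 0.063, 0.001]
wrist_force: [-2.6, -0.7, 6.1]
width: 0.131
```

Run:
```python
from h import *
s=st();print(s["torque"],yaw(s))
```

```text
t 47.73 tcp [ 580.2 -180.8  185.3] rot [3.1396e+00 6.2500e-02 1.1000e-03] F [-2.6 -0.7  6.1] w 0.131 q [-3.420e-01  1.700e-01  1.804e+00 -1.000e-03  1.166e+00  1.189e+00]
[-0.05398879  0.49687457  1.44078699] 2.2816114476490617
```

Torque +1.44 N m means the knob is at its clockwise stop. I'll relax slightly, then do a small lift to test that it's locked.

Call:
drive_tool --steps '[[[0, 0, 0], -1.5], [[0, 0, 0], 0], [[0, 0, -3], 0], [[0, 0, -2.5], 0], [[0, 0, 0], 0], [[0, 0, 0], 0]]'

```text
time: 48.23
tool_pos: [0.5796, -0.1803, 0.1884]
tcp_rot: [-3.14, -0.097, 0.002]
wrist_force: [2.9, -1.6, -8.5]
width: 0.127
```

Run:
```python
from h import *
s=st();print(s["torque"],yaw(s))
```

```text
t 48.23 tcp [ 579.6 -180.3  188.4] rot [-3.1396e+00 -9.7500e-02  1.8000e-03] F [ 2.9 -1.6 -8.5] w 0.127 q [-0.343  0.168  1.801  0.     1.174  1.166]
[-0.38555234 -0.3526706   0.56932282] 3.5574267909407644
```

It's locked: it rises only 3 mm, then the force builds up. Setting it back, nudging it clockwise and releasing.

Call:
drive_tool --steps '[[[0, 0, 3], 0], [[0, 0, 2.3], 0], [[0, 0, 0], 1], [[0, 0, 0], 0], [[0, 0, 0], 0]]'

```text
time: 48.65
tool_pos: [0.5804, -0.181, 0.1861]
tcp_rot: [3.139, 0.072, 0.002]
wrist_force: [-2.4, -1.4, 5.6]
width: 0.125
```

Run:
```python
from h import *
s=st();print(s["torque"],yaw(s))
```

```text
t 48.65 tcp [ 580.4 -181.   186.1] rot [3.1395e+00 7.1800e-02 2.4000e-03] F [-2.4 -1.4  5.6] w 0.125 q [-3.430e-01  1.690e-01  1.803e+00 -1.000e-03  1.167e+00  1.183e+00]
[-0.11381847  0.38139752  1.30906909] 2.618543419092828
```

Call:
drive_tool --steps '[[[0, 0, 0], 0], [[0, 0, 0], 0], [[0, 0, 0], 0], [[0, 0, 0], 0], [[0, 0, -10], 0], [[0, 0, -25], 0], [[0, 0, -35], 0], [[0, 0, -35], 0]]' --jaw 0.6

```text
time: 49.32
tool_pos: [0.5791, -0.18, 0.2897]
tcp_rot: [-3.14, -0.069, 0.004]
wrist_force: [0.7, -0.5, 0.4]
width: 0.599
```

Call:
drive_tool --steps '[[[-35, 20, 0], 0], [[-35, 20, 0], 0], [[-35, 20, 0], 0], [[-35, 20, 0], 0], [[0, 30, 0], 0], [[0, 30, 0], 0], [[0, 30, 0], 0], [[0, 0, 0], 0]]'

```text
time: 49.98
tool_pos: [0.4473, -0.3611, 0.2901]
tcp_rot: [3.138, 0.064, 0.001]
wrist_force: [0.3, -0.3, -1.1]
width: 0.599
```

Run:
```python
from h import *
st()
t,s=specs("z1")
crop("z1",t,(110,170,510,400),2);crop("z2",s,(150,100,550,400),2);crop("z3",t,(335,190,500,305),4.8)
for r in red(t,(130,195,330,300)): print(r, onz("top",r,.08)*1000)
```

```text
t 49.98 tcp [ 447.3 -361.1  290.1] rot [3.1377e+00 6.3900e-02 1.3000e-03] F [ 0.3 -0.3 -1.1] w 0.599 q [-0.721  0.042  1.75  -0.002  1.347  0.809]
[158.19518072 222.73012048] [626.53437693 372.19333702  80.        ]
[200.43283582 218.4079602 ] [635.20590402 282.44647959  80.        ]
[245.26633166 228.57537688] [612.58596121 186.64992281  80.        ]
[289.64781491 235.30077121] [597.32014136  91.38652706  80.        ]
```

View pics/z1.png

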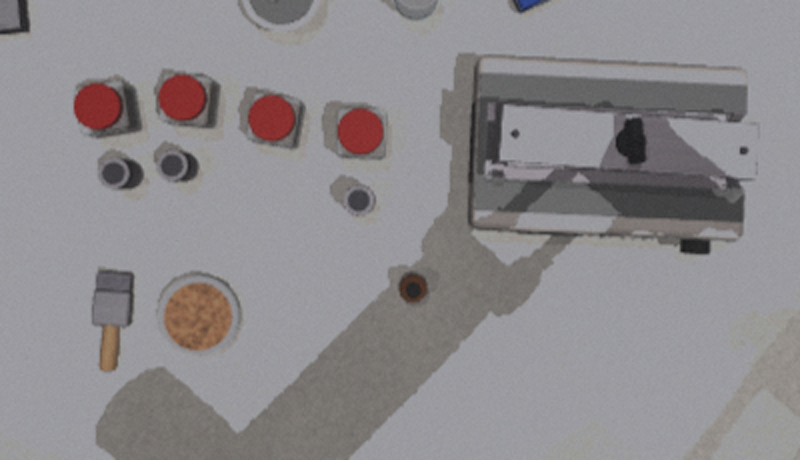

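View pics/z2.png

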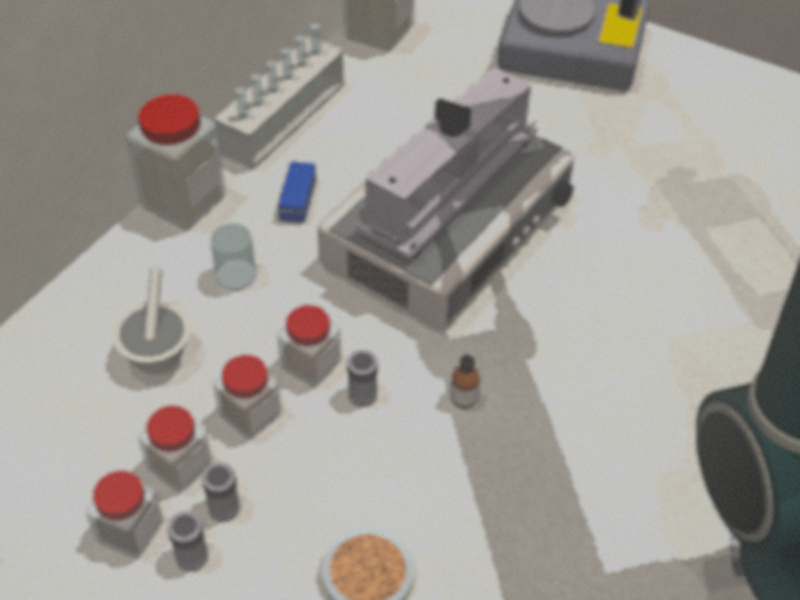

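View pics/z3.png

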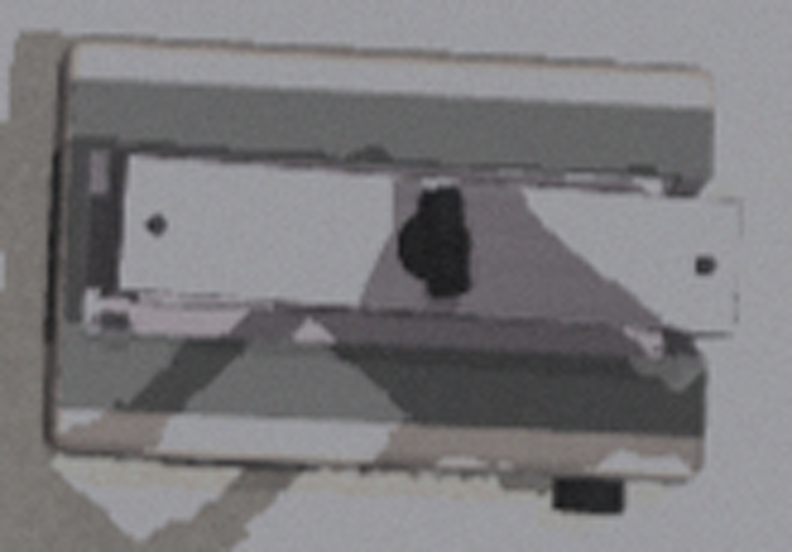

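The bar now sits about 1.5° clockwise of the mill. I'll check whether it is still fully down.

Run:
```python
from h import *
t=cv2.imread("raw_z1_t.png");s=cv2.imread("raw_z1_s.png");t0=cv2.imread("pics/top0.png");s0=cv2.imread("pics/side0.png")
crop("z4",s,(300,130,450,265),4.4)
def dot(im,u,v,r=4):
    g=im[v-r:v+r+1,u-r:u+r+1].astype(float).mean(2);w=np.clip(np.median(g)-15-g,0,None);y,x=np.mgrid[-r:r+1,-r:r+1]
    return np.array([u+(w*x).sum()/w.sum(),v+(w*y).sum()/w.sum()])
for n,(A,B) in {"start":(t0,s0),"now":(t,s)}.items():
    P=[]
    for (a,b) in (((368,238),(347,190)),((482,244),(402,139))):
        aa=dot(A,*a);bb=dot(B,*b);p,e=tri(aa,bb);P.append(p);print(n,aa,bb,np.round(p*1000,1),e)
    d=P[0]-P[1];print("mid",np.round((P[0]+P[1])*500,1),"yaw",np.degrees(np.arctan2(-d[0],d[1])))
```

```text
start [368.30591572 238.19732577] [347.13149606 190.37874016] [584.  -67.4 176.4] [ 0.05  0.08 -0.1   0.  ]
start [482.59335548 243.45813953] [403.36381198 137.05022537] [ 569.6 -294.3  183.8] [ 0.62  0.96 -1.41  0.11]
mid [ 576.8 -180.8  180.1] yaw -3.646574807734675
now [367.05533597 236.41581028] [345.67629046 189.75153106] [587.1 -65.  178.7] [ 0.18  0.27 -0.37  0.  ]
now [481.35509777 244.87744413] [403.63976261 136.97566766] [ 566.7 -290.3  187.8] [ 0.58  0.9  -1.32  0.11]
mid [ 576.9 -177.6  183.2] yaw -5.153367572435248
```

View pics/z4.png

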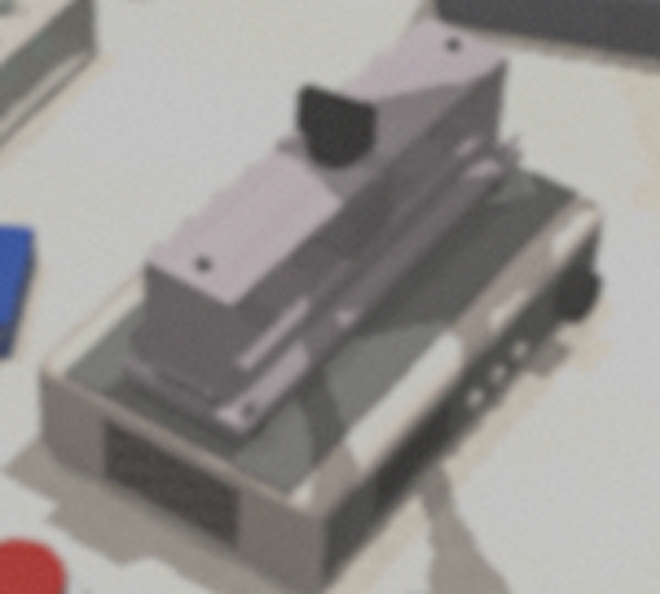

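```bash
python3 - <<'E'
from h import *
T=lambda u,v:np.array([(u+.5)/4.8-.5+335,(v+.5)/4.8-.5+190])
S=lambda u,v:np.array([(u+.5)/4.4-.5+300,(v+.5)/4.4-.5+130])
for a,b in[((162,233),(211,266)),((711,258),(451,40)),((157,225),(203,264)),((705,265),(453,44))]:
    p,e=tri(T(*a),S(*b));print(np.round(p*1000,1),e)
st()
E
python3 - <<'E'
import cv2,numpy as np
a=cv2.imread('pics/top0.png')[190:305,335:500];b=cv2.imread('raw_z1_t.png')[190:305,335:500]
c=cv2.imread('pics/side0.png')[130:265,300:450];d=cv2.imread('raw_z1_s.png')[130:265,300:450]
f=lambda x,w:cv2.resize(x,(400,w),interpolation=cv2.INTER_CUBIC)
cv2.imwrite('pics/cmp.png',np.vstack([np.hstack([f(a,279),f(b,279)]),np.hstack([f(c,320),f(d,320)])]))
E
```

```text
[583.7 -67.6 177.3] [ 0.17  0.26 -0.36  0.  ]
[ 571.2 -296.2  177. ] [ 0.26  0.4  -0.59  0.05]
[587.  -65.4 178.8] [ 0.15  0.23 -0.31  0.  ]
[ 568.4 -293.5  177.1] [ 0.24  0.37 -0.55  0.04]
t 50.08 tcp [ 447.4 -357.3  289.7] rot [-3.1402e+00 -6.6300e-02 -1.0000e-04] F [ 0.  -0.1 -0.2] w 0.605 q [-7.180e-01  3.900e-02  1.753e+00  1.000e-03  1.349e+00  8.110e-01]
```

View pics/cmp.png

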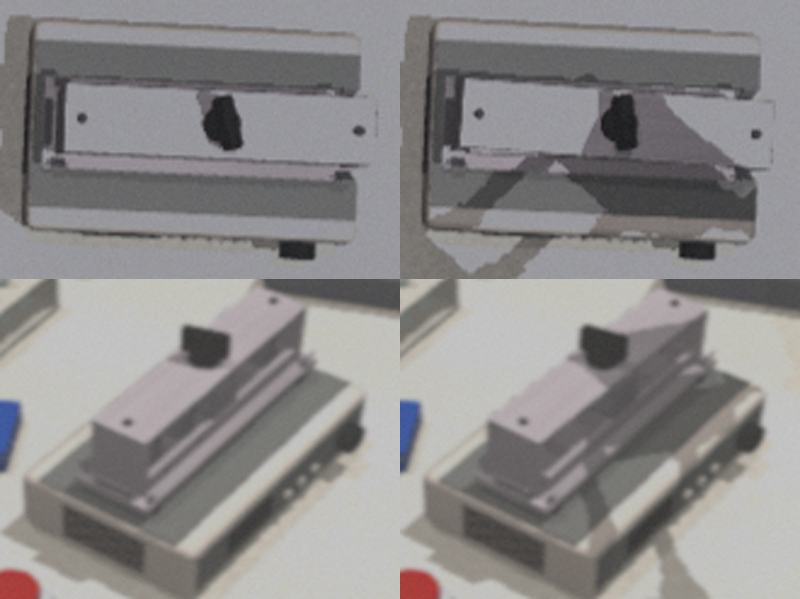

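Findings:
- The wing rests about 7° off perpendicular to the bar. My measured turn between stops is about 80.5° (1.4 rad), so the knob is at its clockwise stop.
- My last firm twist turned the bar about 1.5° in its guide play and shifted it about 2 mm. I'll re-grip, raise it slightly, square it up and reseat it.

Run:
```python
from h import *
plan(580,-180,290,3)
```

```text
t 50.08 tcp [ 447.4 -357.3  289.7] rot [-3.1402e+00 -6.6300e-02 -1.0000e-04] F [ 0.  -0.1 -0.2] w 0.605 q [-7.180e-01  3.900e-02  1.753e+00  1.000e-03  1.349e+00  8.110e-01]
yaw 2.4 twist -0.6 | shift now [ 140.  -171.5   -0.2] | after twist [ 141.7 -170.1   -0.2]
```

Call:
drive_tool --steps '[[[0, -30, 0], -0.6], [[23, -25, 0], 0], [[24, -25, 0], 0], [[24, -25, 0], 0], [[24, -25, 0], 0], [[24, -25, 0], 0], [[22.7, -15, 0], 0], [[0, 0, 0], 0]]'

```text
time: 50.75
tool_pos: [0.5831, -0.1737, 0.2897]
tcp_rot: [-3.138, -0.095, -0.003]
wrist_force: [0.4, -0.7, 0.6]
width: 0.599
```

Call:
drive_tool --steps '[[[0, 0, 0], 0], [[0, 0, 0], 0], [[0, 0, 30], 0], [[0, 0, 30], 0], [[0, 0, 20], 0], [[0, 0, 10], 0], [[0, 0, 0], 0], [[0, 0, 0], 0]]'

```text
time: 51.42
tool_pos: [0.5796, -0.1795, 0.1997]
tcp_rot: [-3.14, -0.085, 0.001]
wrist_force: [0.5, 0.5, 1.2]
width: 0.598
```

Run:
```python
from h import *
plan(580,-180,186,3)
snap("y1","side",(320,100,450,200),5)
```

```text
t 51.42 tcp [ 579.6 -179.5  199.7] rot [-3.1404e+00 -8.4700e-02  6.0000e-04] F [0.5 0.5 1.2] w 0.598 q [-0.341  0.158  1.79  -0.     1.194  1.176]
yaw 3.1 twist 0.1 | shift now [ 0.4  0.5 13.7] | after twist [ 0.4  0.5 13.7]
```

View pics/y1.png

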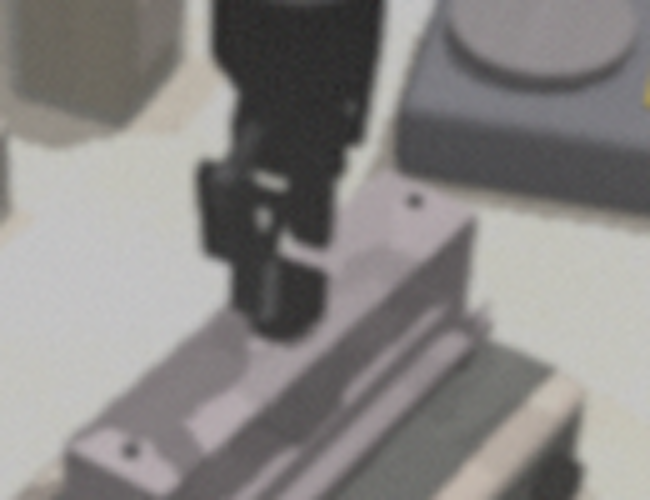

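The fingers straddle the wing again. Lowering the rest of the way and gripping.

Call:
drive_tool --steps '[[[0, 0, 8], 0], [[0, 0, 5.5], 0], [[0, 0, 0], 0], [[0, 0, 0], 0]]'

```text
time: 51.8
tool_pos: [0.5799, -0.1789, 0.1858]
tcp_rot: [-3.14, -0.086, 0.001]
wrist_force: [0.7, -0.4, 0.7]
width: 0.594
```

Call:
drive_tool --steps '[[[0, 0, 0], 0], [[0, 0, 0], 0], [[0, 0, 0], 0], [[0, 0, 0], 0], [[0, 0, 0], 0], [[0, 0, 0], 0], [[0, 0, 0], 0], [[0, 0, 0], 0]]' --jaw 0 --force 50

```text
time: 52.47
tool_pos: [0.5804, -0.1804, 0.1866]
tcp_rot: [3.137, 0.088, 0.001]
wrist_force: [-0.7, -5.5, 0.5]
width: 0.132
```

Run:
```python
from h import *
s=st();print(s["torque"],yaw(s))
```

```text
t 52.47 tcp [ 580.4 -180.4  186.6] rot [3.1374e+00 8.8300e-02 1.5000e-03] F [-0.7 -5.5  0.5] w 0.132 q [-0.341  0.169  1.803 -0.003  1.168  1.174]
[-0.61171238  0.00968945  0.62425955] 3.225937890407092
```

Call:
drive_tool --steps '[[[0, 1.5, -1.5], -0.8], [[0, 0, 0], -0.7], [[0, 0, 0], 0], [[0, 0, 0], 0]]'

```text
time: 52.8
tool_pos: [0.5801, -0.1804, 0.1871]
tcp_rot: [-3.139, -0.127, 0.0]
wrist_force: [0.6, -3.3, -2.4]
width: 0.131
```

Run:
```python
from h import *
s=st();print(s["torque"],yaw(s))
```

```text
t 52.8 tcp [ 580.1 -180.4  187.1] rot [-3.1388e+00 -1.2680e-01  3.0000e-04] F [ 0.6 -3.3 -2.4] w 0.131 q [-0.343  0.169  1.802  0.     1.171  1.147]
[-0.37182865 -0.20128641  0.04013517] 4.626051261997985
```

Call:
drive_tool --steps '[[[0, 0, 1], 0], [[0, 0, 1], 0], [[0, 0, 0.8], 0], [[0, 0, 0], 0], [[0, 0, 0], 0]]'

```text
time: 53.22
tool_pos: [0.5806, -0.1807, 0.1863]
tcp_rot: [3.138, 0.127, 0.002]
wrist_force: [-1.3, -1.3, 4.1]
width: 0.132
```

Run:
```python
from h import *
s=st();print(s["torque"],yaw(s))
```

```text
t 53.22 tcp [ 580.6 -180.7  186.3] rot [3.1383e+00 1.2730e-01 2.2000e-03] F [-1.3 -1.3  4.1] w 0.132 q [-0.343  0.17   1.803 -0.     1.168  1.147]
[-0.11881745  0.32998592  0.03154716] 4.647219691326738
```

Call:
drive_tool --steps '[[[0, 0, 0], 0.4], [[0, 0, 0], 0], [[0, 0, 0], 0]]'

```text
time: 53.47
tool_pos: [0.5807, -0.1807, 0.1863]
tcp_rot: [3.139, 0.117, 0.002]
wrist_force: [-1.1, -2.1, 5.5]
width: 0.131
```

Run:
```python
from h import *
s=st();print(s["torque"],yaw(s))
```

```text
t 53.47 tcp [ 580.7 -180.7  186.3] rot [3.1386e+00 1.1700e-01 2.2000e-03] F [-1.1 -2.1  5.5] w 0.131 q [-0.343  0.17   1.803 -0.     1.168  1.154]
[-0.1111831   0.32727567  0.16986504] 4.270537985882787
```

Call:
drive_tool --steps '[[[0, 0, 0], 0.4], [[0, 0, 0], 0], [[0, 0, 0], 0]]'

```text
time: 53.72
tool_pos: [0.5807, -0.1807, 0.1863]
tcp_rot: [3.139, 0.107, 0.002]
wrist_force: [-0.5, -2.3, 5.2]
width: 0.128
```

Run:
```python
from h import *
s=st();print(s["torque"],yaw(s))
```

```text
t 53.72 tcp [ 580.7 -180.7  186.3] rot [3.1387e+00 1.0690e-01 2.2000e-03] F [-0.5 -2.3  5.2] w 0.128 q [-0.342  0.17   1.803 -0.     1.168  1.16 ]
[-0.14698045  0.24787437  0.40748313] 3.9021496478844226
```

Torque reads 0.41 N m, so the knob is lightly on its clockwise stop. Easing off and releasing.

Call:
drive_tool --steps '[[[0, 0, 0], -0.3], [[0, 0, 0], 0], [[0, 0, 0], 0]]'

```text
time: 53.97
tool_pos: [0.5806, -0.1807, 0.1863]
tcp_rot: [3.139, 0.115, 0.002]
wrist_force: [-1.9, -2.1, 5.2]
width: 0.127
```

Call:
drive_tool --steps '[[[0, 0, 0], 0], [[0, 0, 0], 0], [[0, 0, 0], 0], [[0, 0, 0], 0], [[0, 0, -10], 0], [[0, 0, -25], 0], [[0, 0, -35], 0], [[0, 0, -35], 0]]' --jaw 0.6

```text
time: 54.63
tool_pos: [0.5792, -0.18, 0.2899]
tcp_rot: [-3.138, -0.114, 0.004]
wrist_force: [0.2, 0.7, -0.2]
width: 0.598
```

Call:
drive_tool --steps '[[[-35, 20, 0], 0], [[-35, 25, 0], 0], [[-35, 30, 0], 0], [[-35, 35, 0], 0], [[0, 35, 0], 0], [[0, 35, 0], 0], [[0, 30, 0], 0], [[0, 0, 0], 0]]'

```text
time: 55.3
tool_pos: [0.4645, -0.3952, 0.29]
tcp_rot: [3.137, 0.107, 0.001]
wrist_force: [0.2, -0.8, 0.2]
width: 0.603
```

Run:
```python
from h import *
st()
t,s=specs("z5")
crop("z6",s,(300,130,450,265),4.4);crop("z7",t,(335,190,500,305),4.8)
for r in red(t,(130,195,330,300)): print(r, onz("top",r,.08)*1000)
```

```text
t 55.3 tcp [ 464.5 -395.2  290. ] rot [3.1366e+00 1.0750e-01 6.0000e-04] F [ 0.2 -0.8  0.2] w 0.603 q [-0.745  0.109  1.678 -0.002  1.352  0.758]
[158.17917676 222.65859564] [626.68826317 372.22802062  80.        ]
[200.51122195 218.41147132] [635.19718762 282.27936539  80.        ]
[245.28140704 228.5879397 ] [612.55860699 186.61770183  80.        ]
[289.68030691 235.31202046] [597.2952659   91.31671651  80.        ]
```

View pics/z6.png

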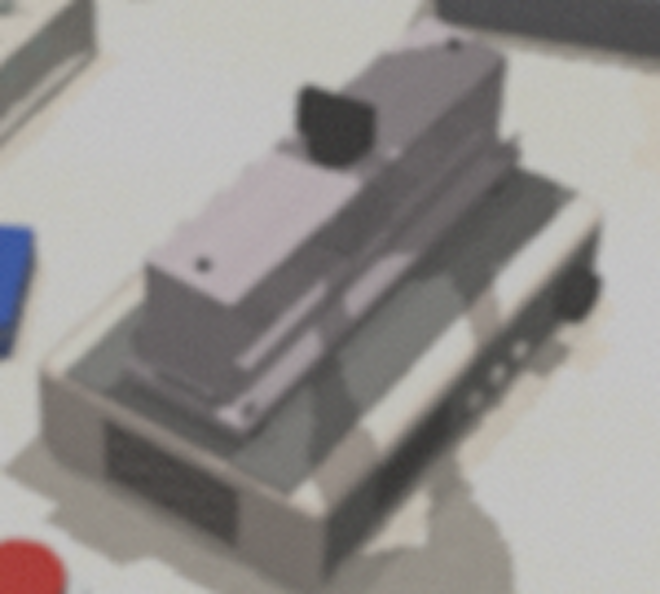

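View pics/z7.png

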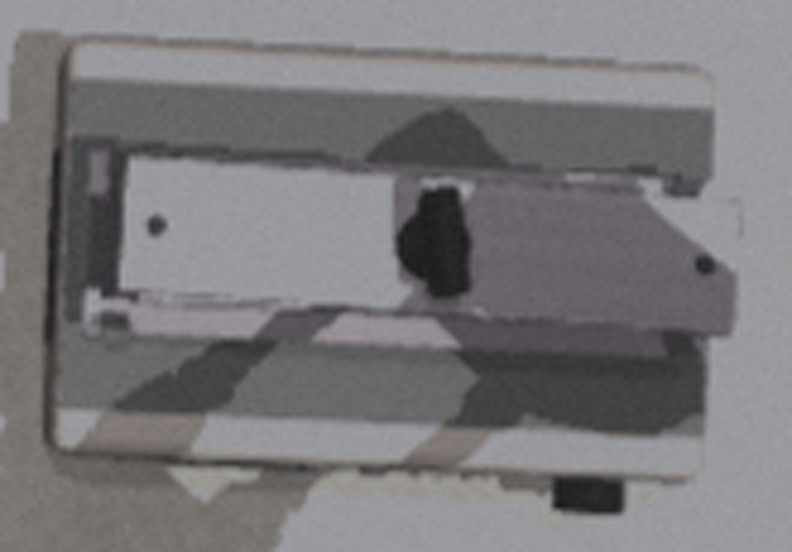

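All specimen jars are still in place, but the bar's screw dots, (157,225) and (705,264) in the crop, didn't move. It is still about 2.4 mm to +y and 1.5° clockwise. Next attempt: lift its full weight within the 3 mm lock slack and shift it.

Run:
```python
from h import *
plan(580.2,-180.7,290,4)
```

```text
t 55.4 tcp [ 464.7 -390.9  289.7] rot [-3.1388e+00 -1.1040e-01  3.0000e-04] F [-0.8 -1.  -0.2] w 0.601 q [-0.741  0.107  1.682  0.     1.354  0.76 ]
yaw 4.0 twist 0.0 | shift now [ 1.299e+02 -2.016e+02 -1.000e-01] | after twist [ 1.298e+02 -2.017e+02 -1.000e-01]
```

Call:
drive_tool --steps '[[[0, -35, 0], 0], [[10, -35, 0], 0], [[25, -35, 0], 0], [[30, -30, 0], 0], [[30, -30, 0], 0], [[20, -22, 0], 0], [[14.8, -14.7, 0], 0], [[0, 0, 0], 0]]'

```text
time: 56.07
tool_pos: [0.5801, -0.1766, 0.29]
tcp_rot: [-3.137, -0.123, -0.002]
wrist_force: [0.5, -0.7, -0.2]
width: 0.599
```

Call:
drive_tool --steps '[[[0, 0, 0], 0], [[0, 0, 0], 0], [[0, 0, 30], 0], [[0, 0, 30], 0], [[0, 0, 25], 0], [[0, 0, 13], 0], [[0, 0, 0], 0], [[0, 0, 0], 0]]'

```text
time: 56.73
tool_pos: [0.5775, -0.1824, 0.1915]
tcp_rot: [-3.139, -0.112, 0.002]
wrist_force: [-0.4, -0.3, 1.1]
width: 0.605
```

Run:
```python
from h import *
plan(580.2,-180.7,186,4)
```

```text
t 56.73 tcp [ 577.5 -182.4  191.5] rot [-3.1392e+00 -1.1190e-01  1.8000e-03] F [-0.4 -0.3  1.1] w 0.605 q [-0.347  0.163  1.801 -0.     1.18   1.152]
yaw 4.1 twist 0.1 | shift now [ 2.9 -1.5  5.5] | after twist [ 2.9 -1.5  5.5]
```

Call:
drive_tool --steps '[[[2, 0, 3], 0], [[0, 0, 2.3], 0], [[0, 0, 0], 0], [[0, 0, 0], 0]]'

```text
time: 57.07
tool_pos: [0.5809, -0.182, 0.1875]
tcp_rot: [3.139, 0.114, 0.003]
wrist_force: [-0.2, 0.0, -0.9]
width: 0.598
```

Call:
drive_tool --steps '[[[0, 0, 0], 0], [[0, 0, 0], 0], [[0, 0, 0], 0], [[0, 0, 0], 0], [[0, 0, 0], 0], [[0, 0, 0], 0], [[0, 0, 0], 0], [[0, 0, 0], 0]]' --jaw 0

```text
time: 57.73
tool_pos: [0.58, -0.1815, 0.1862]
tcp_rot: [-3.139, -0.114, 0.001]
wrist_force: [0.6, 1.1, -0.8]
width: 0.125
```

Run:
```python
from h import *
s=st();print(s["torque"],yaw(s))
```

```text
t 57.73 tcp [ 580.  -181.5  186.2] rot [-3.1393e+00 -1.1450e-01  7.0000e-04] F [ 0.6  1.1 -0.8] w 0.125 q [-0.344  0.17   1.802 -0.     1.17   1.154]
[0.04374032 0.0883457  0.48130625] 4.176031386966156
```

Call:
drive_tool --steps '[[[0, 0, -1.5], 0], [[0, 0, -1.5], 0], [[0, 0, 0], 0], [[0, 0, 0], 0]]'

```text
time: 58.07
tool_pos: [0.5801, -0.1817, 0.189]
tcp_rot: [-3.139, -0.113, 0.001]
wrist_force: [0.6, 0.4, -4.1]
width: 0.129
```

Run:
```python
from h import *
s=st();print(s["torque"],yaw(s))
```

```text
t 58.07 tcp [ 580.1 -181.7  189. ] rot [-3.1392e+00 -1.1290e-01  6.0000e-04] F [ 0.6  0.4 -4.1] w 0.129 q [-0.345  0.168  1.799  0.     1.175  1.154]
[ 0.00060937 -0.16542596  0.17201479] 4.118933341000963
```

It's fully lifted now; the wrist reads the bar's weight. Squaring it and lowering.

Call:
drive_tool --steps '[[[0, 0.8, 0], -0.9], [[0, 0, 0], -0.8], [[0, 0, 0], 0], [[0, 0, 0], 0]]'

```text
time: 58.4
tool_pos: [0.58, -0.1826, 0.1891]
tcp_rot: [-3.137, -0.16, 0.001]
wrist_force: [-1.0, -0.7, -4.3]
width: 0.132
```

Run:
```python
from h import *
s=st();print(s["torque"],yaw(s))
```

```text
t 58.4 tcp [ 580.  -182.6  189.1] rot [-3.1374e+00 -1.5990e-01  8.0000e-04] F [-1.  -0.7 -4.3] w 0.132 q [-0.346  0.169  1.798 -0.     1.175  1.123]
[-0.02358476 -0.01603354  0.00316913] 5.834106798150512
```

Call:
drive_tool --steps '[[[0, 0, 1.5], 0], [[0, 0, 1.5], 0], [[0, 0, 0.5], 0], [[0, 0, 0], 0], [[0, 0, 0], 0]]'

```text
time: 58.82
tool_pos: [0.5804, -0.1826, 0.1862]
tcp_rot: [3.137, 0.16, 0.001]
wrist_force: [-1.4, 0.7, -1.0]
width: 0.129
```

Run:
```python
from h import *
s=st();print(s["torque"],yaw(s))
t,s=specs("x1")
crop("x1",t,(335,190,500,305),4.8)
```

```text
t 58.82 tcp [ 580.4 -182.6  186.2] rot [3.1373e+00 1.6020e-01 8.0000e-04] F [-1.4  0.7 -1. ] w 0.129 q [-0.346  0.171  1.801 -0.     1.169  1.123]
[-0.05460109  0.09876461 -0.01720756] 5.847144132319519
```

View pics/x1.png

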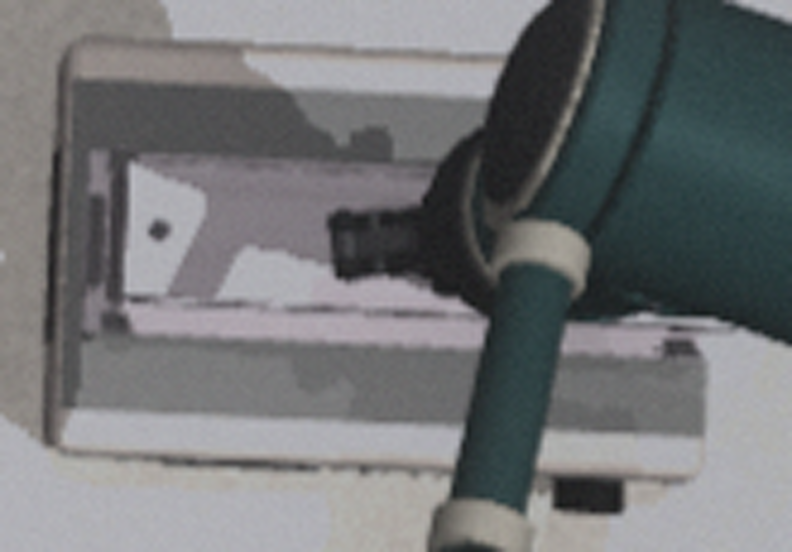

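The left dot is at (159,230) in the crop, close to its starting (162,233). I'll seat it and turn gently clockwise to the stop.

Call:
drive_tool --steps '[[[0, 0.5, 0.8], 0], [[0, 0, 0], 0.5], [[0, 0, 0], 0], [[0, 0, 0], 0]]'

```text
time: 59.25
tool_pos: [0.5807, -0.1827, 0.1861]
tcp_rot: [-3.138, -0.148, -0.002]
wrist_force: [-3.2, 3.5, 5.7]
width: 0.127
```

Run:
```python
from h import *
s=st();print(s["torque"],yaw(s))
```

```text
t 59.25 tcp [ 580.7 -182.7  186.1] rot [-3.1381e+00 -1.4760e-01 -1.6000e-03] F [-3.2  3.5  5.7] w 0.127 q [-0.346  0.171  1.801  0.     1.169  1.131]
[0.41808154 0.44350541 0.26620904] 5.384654002916101
```

Call:
drive_tool --steps '[[[0, -0.4, 0], -0.1], [[0, 0, 0], 0], [[0, 0, 0], 0]]'

```text
time: 59.5
tool_pos: [0.5807, -0.1827, 0.1862]
tcp_rot: [3.137, 0.15, 0.002]
wrist_force: [-2.4, 2.3, 5.2]
width: 0.13
```

Call:
drive_tool --steps '[[[0, 0, 0], 0], [[0, 0, 0], 0], [[0, 0, 0], 0], [[0, 0, 0], 0], [[0, 0, -10], 0], [[0, 0, -25], 0], [[0, 0, -35], 0], [[0, 0, -35], 0]]' --jaw 0.6

```text
time: 60.17
tool_pos: [0.5795, -0.1824, 0.2904]
tcp_rot: [-3.137, -0.149, 0.004]
wrist_force: [0.5, -0.6, 0.4]
width: 0.602
```

Call:
drive_tool --steps '[[[-35, 20, 0], 0], [[-35, 25, 0], 0], [[-35, 30, 0], 0], [[-35, 35, 0], 0], [[0, 35, 0], 0], [[0, 35, 0], 0], [[0, 30, 0], 0], [[0, 0, 0], 0]]'

```text
time: 60.83
tool_pos: [0.4695, -0.4002, 0.2904]
tcp_rot: [3.135, 0.143, 0.001]
wrist_force: [0.0, 0.6, -0.1]
width: 0.6
```

Run:
```python
from h import *
st()
t,s=specs("z8")
crop("z9",s,(300,130,450,265),4.4);crop("z10",t,(335,190,500,305),4.8);crop("z11",t,(140,195,340,335),4)
for r in red(t,(130,195,330,300)): print(r, onz("top",r,.08)*1000)
```

```text
t 60.83 tcp [ 469.5 -400.2  290.4] rot [3.1349e+00 1.4300e-01 6.0000e-04] F [ 0.   0.6 -0.1] w 0.6 q [-0.745  0.122  1.663 -0.002  1.354  0.735]
[158.1946472  222.64963504] [626.70727736 372.19533183  80.        ]
[200.47263682 218.44527363] [635.12488478 282.36153455  80.        ]
[245.22613065 228.60050251] [612.53238976 186.73620474  80.        ]
[289.65552699 235.35732648] [597.19775897  91.37075824  80.        ]
```

View pics/z9.png

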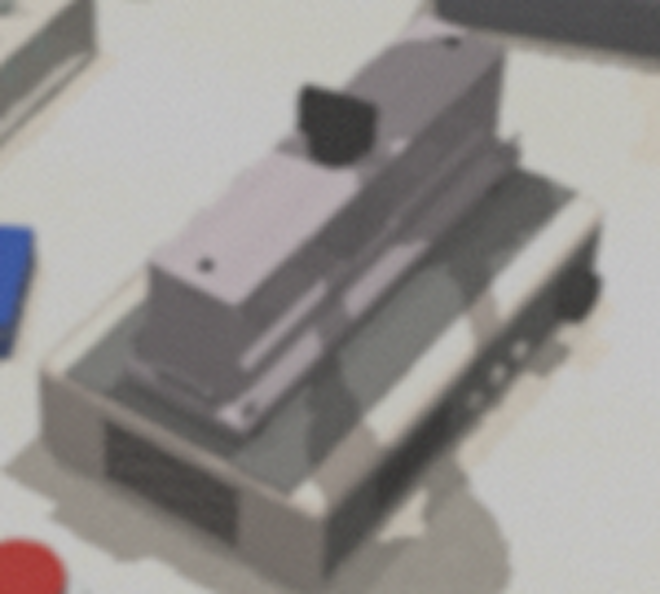

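View pics/z10.png

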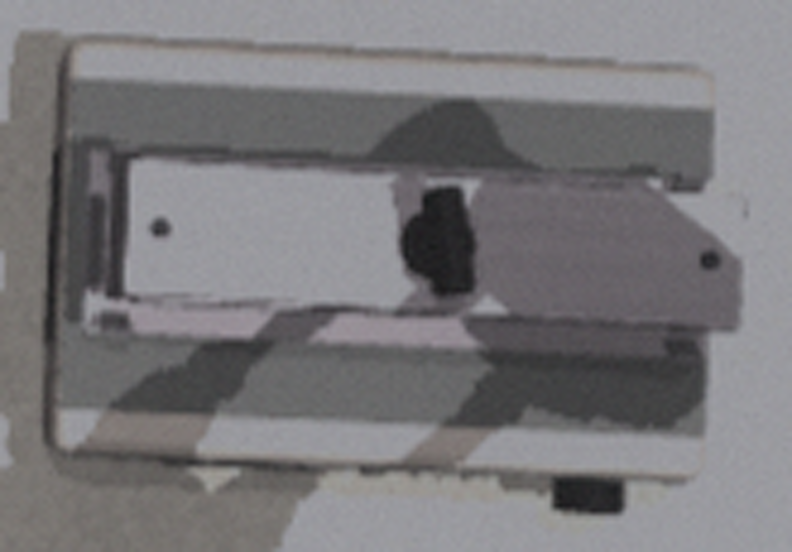

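View pics/z11.png

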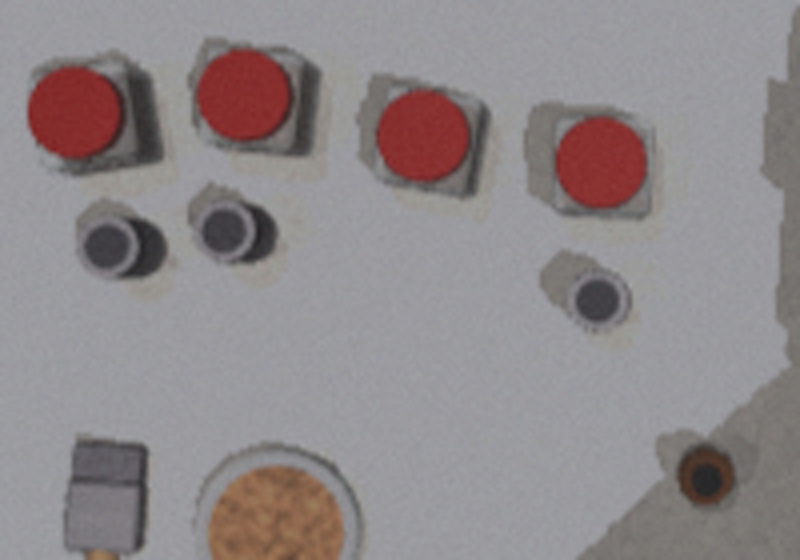

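The bar dots are now at (160,228) and (710,260), against (162,233) and (711,258) at the start, so it's fitted. Last check is the jar-to-specimen offsets.

Run:
```python
from h import *
T=lambda u,v:np.array([(u+.5)/4-.5+140,(v+.5)/4-.5+195])
t=cv2.imread("raw_z8_t.png");s=cv2.imread("raw_z8_s.png")
for uv,c in(((109,246),(.6264,.3715)),((225,230),(.635,.282)),((600,299),(.5972,.0905))):
    j=onz("top",T(*uv),.062)[:2]*1000
    x,f=fitspec({"top":t,"side":s},c);cc=np.array(c)*1000*.5+x[:2]*500;a=np.radians(x[2]);d=j-cc
    print(np.round(j,1),"spec",np.round(cc,1),round(x[2],1),"local x %.1f y %.1f (want -74,0)"%(d@[np.cos(a),np.sin(a)],d@[-np.sin(a),np.cos(a)]))
```

```text
[555.3 358.4] spec [626.6 370.6] 12.1 local x -72.3 y 3.0 (want -74,0)
[563.4 296. ] spec [635.7 281.3] -11.4 local x -73.7 y 0.0 (want -74,0)
[523.8  92.6] spec [596.7  89.8] -0.1 local x -72.8 y 2.6 (want -74,0)
```

All three are within about 3 mm. Handing in.

Run:
```python
from h import *
print(bot.finish_job());st()
```

```text
the job is handed in; nothing more can be done
None
the job is handed in; nothing more can be done
```

The job is done and handed in at about 61 s. No verdict was reported.

- **Hold-down bar out:** I unlocked it, lifted it out by the knob and stood it on its legs in front of the mill.
- **Jars:** I pulled jars 1, 2 and 4; pocket 3 was empty. Each stands upright in front of its own specimen jar. The last camera check put them 72–74 mm from the specimen centre (74 wanted) and at most 3 mm sideways.
- **Specimen jars and other things:** the specimen jars had not shifted at any check. The robot touched none of the other things on the bench.
- **Hold-down bar back:** it is in its guides with the knob at the clockwise stop. A test lift raised it only about 3 mm before it held.

**Failed check:** my first, too-firm clockwise turn skewed the bar by about 1.5° and 2.4 mm. One correction did not take. In the second I raised the bar within the lock's slack, squared it and reseated it. I then turned the knob lightly to the stop again (0.27 N m). At the end the bar was about 0.7° off its starting angle by the camera. The gripper sat about 1 mm higher than at the first seating, so the bar may not be down quite as far as at the start. I did not repeat the lift test after that last reseating.

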